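# Stow the instrument case in the double-door bench cupboard

### The arm

A 6-joint arm with a two-finger parallel gripper is mounted at the origin on the work surface. World frame = base frame: x ahead of the robot, y to its left, z up, the work surface at z = 0. Lengths are in m, angles in degrees, forces in N, time in s.
With the tool pointing down it reaches from about 0.4 to 0.825 m from the base axis. Payload 7 kg.
Tool frame: the origin (TCP) lies on the centre line of the jaws, within the pads' length; the fingertips stand 17 mm ahead of it and the grasp point (between the pads) lies 2 mm behind it; y points along the fingers, z is the direction in which the jaws open and shut, and the axes are right-handed (so a half turn about y gives the same grasp; the last joint's range is limited). The gripper opens to 88 mm and grips with 3 to 60 N. Pads are 19 mm wide; open, the fingers measure 130 mm over their backs; the gripper's body (78 mm by 193 mm) begins 47 mm behind the grasp point.
Start: joints at [86.694, 20.546, 0.682, 0, -70.136, -16.507], TCP at [0.229, 0.635, 0.244] pointing down, gripper open.
Joint ranges: [-176.03, 176.03], [-82.01, 121.73], [-58.28, 71.71], [-173.87, 95.51], [-174.79, -0.11], [-173.66, 173.66]. Speed limits (degrees/s): [136.94, 136.94, 172.46, 180, 180, 180].

### API

Orientations are given as [roll, pitch, yaw] about the fixed x, y, z axes, in that order (R = Rz(yaw) Ry(pitch) Rx(roll)).
In Python, from plant import r, capture, camera_info gives the robot as it stands. The module is installed in compiled form; this text tells all that it offers.
- The arm moves only by the tool apply_moves, never from a script. Its argument "deltas" is a list of rows, each an object of numbers: "tx", "ty", "tz": the shift along the tool's x, y, z in m; "turn": the turn about the tool's y in rad; "gripper": the finger opening in m, from 0 to 0.0876. A call has 1 to 5 rows; each row is the pose to reach, as a shift and turn from the pose commanded when the call began, along the tool's axes at that moment; what a row does not reach only later rows make up. A row lasts 1/10 s, in which the tool goes at most 50 mm and 8.59 degrees, less where a joint would pass 70% of its speed; a pose out of reach is approached as far as the arm can. A call with a gripper value outside its range is refused whole. The fingers move at their own pace and stop on an object; "newtons" is the grip in N (left out, the last holds). Time passes only in rows, so rows that repeat a pose let the fingers close. It gives the time, the measured TCP pose, the force and the opening at its end, in the units of the state.
- r.get_state(): the state, without advancing time (a new reading comes with each control period).
- capture(name): name is "scene" or "top" or "wrist"; returns (picture, depth): 384x512x3 uint8, red, green, blue; 384x512 float32, m along the optical axis (not along the pixel's ray), 0 where there is no reading.
- camera_info(name): a dict with "K" (3x3 intrinsics, pixels), "k1" (the pictures are not rectified: a ray, as slopes to the right and down, at radius r is drawn at 1 + k1 r^2 times it, then the intrinsics apply), "eye" and "orientation" of the camera in the world; the wrist camera has in their place "tool_from_camera" (4x4, takes a point from camera to tool coordinates, whose origin is the TCP and whose axes are the tool frame's). Camera axes: x right, y up, looking along -z (the intrinsics and any distortion apply to the point x, -y, -z); pixel columns grow to the right and rows downward; lengths in m; the calibration is good to about 2 mm. A picture is of the moment at which its call begins: read the wrist's pose just before it. camera_info takes no time and is no camera call.
- r.close_job(): hands the job in, once; it reports no verdict.
The state is a dict: "time_s": time; "joints": joint angles; "qd": joint speeds; "joint_torque": joint torques, N m; "tcp_pos": TCP position; "eef_rot": TCP orientation; "contact_force": force on the tool from outside, world axes, zero at the start; "moment": the same for the moment, N m; "gripper_width": finger opening in m.
Only numpy, scipy, OpenCV 4.12 (cv2) and the standard library are available. Lean on these libraries where they do the work, as an engineer would, in place of code of your own. Each camera call takes 0.05 s, during which the arm holds its last target.

### The job

The metal instrument case stands in the way of the small cupboard's double doors: lift it away and set it down on free bench clear of their swing, then open the right-hand door wide, pull up the flush bolt of the left-hand door to release it, and open that door wide too. Take the case again, now by its upright front pull, since nothing else can be reached once it is inside, and put it in level and centred on the two wooden runners, square, pull facing out and nothing reaching out past the front opening. Leave both doors standing wide open and the other things on the bench where they are.

Things in the scene. Friction and masses are not known exactly. Their poses are not given: they have to be found in the camera images.
- cupboard: Low grey steel cupboard fixed to the bench, 382 wide (y), 225 deep, 157 mm high, two front doors. Origin: on the bench, mid-width, in the plane of the front opening; +x goes into it, +y to the left door. Inside width 358. Sill 28 high from x -30 to 12. The top is open for x < 80; behind are wires along y (8 thick, height 152, x 85, 120, 155, 190): no room for a gripper over the middle of the stowed case.
- seat (a point): Where the middle of the case's underside belongs: midway between two wooden runners, level with their tops, 36 mm above the bench, 120 mm inside the front opening. Axes as the cupboard's. Runners at cupboard y +-70 mm, 20 wide, 170 long (x 30 to 200), with end stops 25 mm high, 13 mm behind the back of a case exactly on the seat.
- active_handle (a point): Grasp point of the right-hand (active) door's handle: an upright round steel bar, 13 mm diameter, 70 to 160 mm above the bench, this point at 142. Bar's centre line 38 mm off the door's face, 75 mm from the hinge axis along the door; its two arms to the door lie below 108 mm. The point turns with the door.
- active_hinge (a point): Point on the vertical hinge axis of the right-hand door, at 142 mm height, 175 mm right (-y) of the cupboard's middle. Panel 172 wide, 15 thick, top at 157 mm. A steel hood plate on its top (40 wide, 157 to 163 mm high) reaches 64 mm past its free edge, over the left door's bolt knob, and swings with it.
- active (a joint): Right-hand door angle, rad: 0 shut, grows as the free edge swings out towards the robot, stop at 1.75. No latch; slight friction, stays where left. It may start a little ajar.
- passive_handle (a point): Grasp point of the same kind of handle on the left-hand, passive door, 142 mm above the bench, 75 mm from its hinge axis.
- passive_hinge (a point): Point on the vertical hinge axis of the left-hand door at 142 mm height, 175 mm to the left (+y) of the cupboard's middle. Panel 172 mm wide, 15 mm thick; the 75 mm next to its free edge is only 112 mm high (the notch for the bolt knob).
- passive (a joint): Left-hand door angle, rad: 0 shut, grows as the free edge swings out towards the robot, stop at 1.75. Held shut by its bolt until that is raised; slight friction, stays where left.
- bolt_knob (a point): Centre of the knob on the left door's flush bolt: steel block 16 mm (across the door) x 24 (along it) x 26 high, centre 137 mm above the bench when down, in the door's notch, 33 mm left of the cupboard's middle, 12 mm clear over the notch's floor. While the right door is shut its hood covers the knob, which can then rise only 7 mm.
- bolt (a joint): Height of the bolt, m: 0 down (its foot 23 mm deep in the sill), 0.035 fully up (the knob's top is then 185 mm above the bench). It needs about 4 N to lift and stays where left; the door is free above 0.025.
- case_centre (a point): Centre of the body of the loose aluminium case, 25 mm above its underside. Body 110 mm (x) by 190 mm (y) by 50 mm high, 0.28 to 0.52 kg. The case's -x side is its front, the side of the pull; it starts on the bench before the doors with that front turned towards the doors.
- case_carry (a point): Middle of the carrying handle: a black bar along the case's y, 12 by 12 mm thick, 94 mm long with a leg at each end (74 mm clear between them), over the middle of the case, 85 mm above its underside, 29 mm clear over the lid.
- case_pull (a point): Grasp point of the upright front pull: a black plate 12 mm thick (x), 60 mm wide (y), from 40 to 105 mm above the underside, its middle 85 mm in front of the case's middle, 24 mm clear of the case's front; this point is 90 mm above the underside.
- calculator: Bystander: desk calculator 150 x 90 x 20 mm, lying to the right. Leave it.
- spray: Bystander: white bottle, 64 mm diameter, 180 mm high, standing to the right. Leave it.
- jar: Bystander: clear jar, 72 mm diameter, 90 mm high, to the right. Leave it.
- block: Bystander: wooden block 90 x 70 x 50 mm, to the right. Leave it.
- tape: Bystander: roll of paper tape, 90 mm diameter, 40 mm high, lying to the left of the cupboard. Leave it.
- driver: Bystander: screwdriver lying at the right, beside the right-hand door's swing. Leave it. (Free bench: around 0.42 m ahead and 0.39 m left of the robot nothing stands within 0.13 m.)
Not all that is in view belongs to the job. Of the things that look like the part that bears case_centre, take the one that is farthest to the robot's right at the start.

How it is judged:
By the outcome, as a careful person would: the job done as asked, in the order asked, and still so for the second after the job is handed in, with the robot touching nothing.
It also fails if it takes over 72 s, if anything falls off the work surface, if the arm or the gripper's body presses on something with over 40 N, if the wrist force passes 120 N, or if a joint passes its speed limit or range.

## Working session

There is one attempt and no reset: what is moved stays moved. The work goes in short steps, Python scripts to look and compute and a tool call to move; the robot and the scene stay as the last step left them, time stands still between calls to the robot, and variables do not carry over. Pictures are saved under pics/ and viewed, and the job is handed in when it is done.

Besides the shell and the picture viewer there is one more tool, called after "Request:" as name(argument=value, ...) on one line, values as JSON. apply_moves: Moves the arm, as the interface text tells. Its arguments: {"type":"object","properties":{"deltas":{"type":"array","items":{"type":"object","properties":{"tx":{"type":"number"},"ty":{"type":"number"},"tz":{"type":"number"},"turn":{"type":"number"},"gripper":{"type":"number"}}}},"newtons":{"type":"number"}},"required":["deltas"]}

```bash
mkdir -p pics; ls; cat > h.py <<'E'
import numpy as np, cv2
from plant import r, capture, camera_info
from scipy.spatial.transform import Rotation as R
def shot(n,tag):
    im,d=capture(n); cv2.imwrite(f'pics/{tag}.png',im[:,:,::-1]); np.save(f'pics/{tag}_d.npy',d); return im,d
E
python3 - <<'E'
from h import *
s=r.get_state(); print({k:np.round(v,3) for k,v in s.items()})
for n in ['scene','top','wrist']:
    print(n,camera_info(n)); shot(n,n+'0')
E
```

```text
pics
{'time_s': np.float64(0.0), 'joints': array([ 8.6695e+01,  2.0592e+01,  6.3500e-01, -2.1000e-02, -7.0135e+01,
       -1.6505e+01]), 'qd': array([-0.088, -0.029, -0.14 ,  0.021,  0.028, -0.019]), 'joint_torque': array([ 4.0000e-03, -5.8272e+01,  2.9305e+01,  6.9970e+00,  7.0000e-03,
       -0.0000e+00]), 'tcp_pos': array([0.229, 0.635, 0.243]), 'eef_rot': array([-8.99070e+01,  7.00000e-03,  1.60183e+02]), 'contact_force': array([-0.396, -0.15 ,  0.126]), 'moment': array([ 0.006, -0.011, -0.   ]), 'gripper_width': np.float64(0.088)}
scene {'K': array([[376.43088981,   0.        , 258.68878151],
       [  0.        , 376.43088981, 188.18223391],
       [  0.        ,   0.        ,   1.        ]]), 'k1': -0.09297901169889741, 'eye': array([ 1.03533685, -0.89181375,  0.85230768]), 'orientation': array([54.54238549,  0.46074036, 33.34301512])}
top {'K': array([[460.76357581,   0.        , 262.11499748],
       [  0.        , 460.76357581, 190.88961034],
       [  0.        ,   0.        ,   1.        ]]), 'k1': 0.002160070402428781, 'eye': array([ 0.36715724, -0.02380255,  1.3470948 ]), 'orientation': array([  4.15036478,   0.69587512, -90.04227119])}
wrist {'K': array([[279.79326015,   0.        , 261.06995591],
       [  0.        , 279.79326015, 195.66687569],
       [  0.        ,   0.        ,   1.        ]]), 'k1': -0.020168040367551498, 'tool_from_camera': array([[ 7.26911857e-04, -9.62363436e-01, -2.71764768e-01,
        -7.34506015e-02],
       [-4.52443323e-04,  2.71764496e-01, -9.62363681e-01,
        -1.40846036e-01],
       [ 9.99999633e-01,  8.22511725e-04, -2.37866077e-04,
        -1.50463092e-04],
       [ 0.00000000e+00,  0.00000000e+00,  0.00000000e+00,
         1.00000000e+00]])}
```

View pics/scene0.png

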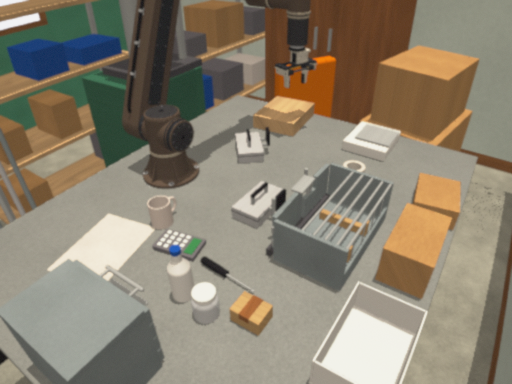

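View pics/top0.png

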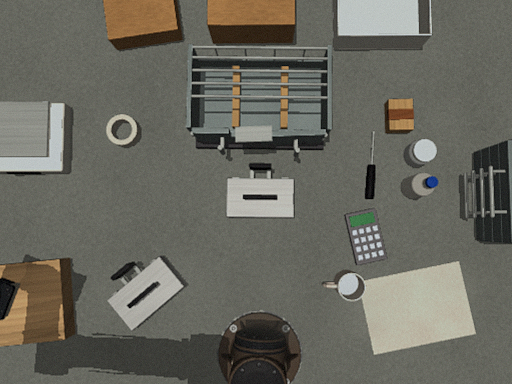

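View pics/wrist0.png

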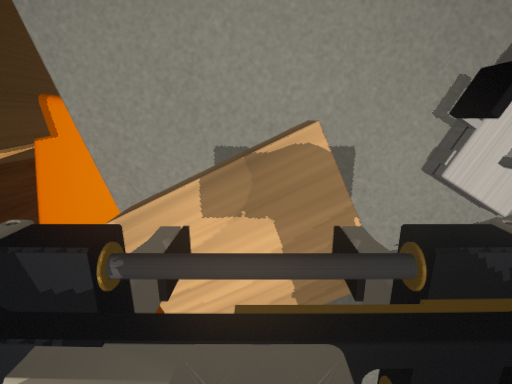

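The right-hand case is at top-view (260,197), in front of the cupboard at (260,95). The look-alike is at (147,292). Next I'll zoom in and measure.

```bash
cat >> h.py <<'E'
def _pose(n):
    c=camera_info(n)
    if n=='wrist':
        s=r.get_state(); T=np.eye(4);T[:3,:3]=R.from_euler('xyz',s['eef_rot'],degrees=True).as_matrix();T[:3,3]=s['tcp_pos']
        return c,T@c['tool_from_camera']
    T=np.eye(4);T[:3,:3]=R.from_euler('xyz',c['orientation'],degrees=True).as_matrix();T[:3,3]=c['eye']
    return c,T
def rays(c,T,uv):
    uv=np.asarray(uv,float).reshape(-1,1,2)
    p=cv2.undistortPoints(uv,c['K'],np.array([c['k1'],0,0,0,0.]),None,None,None)[:,0] if False else None
    K=c['K'];x=(uv[:,0]-[K[0,2],K[1,2]])/[K[0,0],K[1,1]]
    q=x.copy()
    for _ in range(20): q=x/(1+c['k1']*(q**2).sum(1,keepdims=True))
    d=np.c_[q[:,0],-q[:,1],-np.ones(len(q))]
    return T[:3,3],d@T[:3,:3].T
def onplane(n,uv,z,P=None):
    c,T=P or _pose(n); o,d=rays(c,T,uv); return o+d*((z-o[2])/d[:,2])[:,None]
def cloud(n,dep,P=None):
    c,T=P or _pose(n); v,u=np.mgrid[:384,:512]; o,d=rays(c,T,np.c_[u.ravel(),v.ravel()])
    p=o+d*dep.reshape(-1,1); return p.reshape(384,512,3)
def proj(n,X,P=None):
    c,T=P or _pose(n); X=np.atleast_2d(X); q=(X-T[:3,3])@T[:3,:3]; s=np.c_[q[:,0]/-q[:,2],-q[:,1]/-q[:,2]]
    s=s*(1+c['k1']*(s**2).sum(1,keepdims=True)); return s*[c['K'][0,0],c['K'][1,1]]+c['K'][:2,2]
E
python3 - <<'E'
from h import *
im=cv2.imread('pics/top0.png')
cv2.imwrite('pics/z1.png',cv2.resize(im[35:225,170:350],None,fx=3.1,fy=3.1,interpolation=cv2.INTER_CUBIC))
d=np.load('pics/top0_d.npy'); p=cloud('top',d)
z=p[:,:,2]
print('bench z',np.median(z[260:300,180:220]), 'roof wall', z[45:50:2,190:330:20].round(3))
sc=z*0; 
# case top
m=(z>0.035)&(z<0.062); m[:170]=0;m[225:]=0;m[:,:215]=0;m[:,305:]=0
P=p[m][:,:2]; print(m.sum(), cv2.minAreaRect(P.astype(np.float32)), np.median(p[m][:,2]))
vis=cv2.applyColorMap(np.clip(z*255/0.25,0,255).astype(np.uint8),cv2.COLORMAP_JET)
cv2.imwrite('pics/z2.png',cv2.resize(vis[35:225,170:350],None,fx=3.1,fy=3.1,interpolation=0))
E
```

```text
bench z 7.678198551730464e-05 roof wall [[ 0.156  0.153 -0.003  0.005  0.001 -0.001  0.   ]
 [ 0.157  0.155  0.158  0.152  0.158  0.151  0.156]
 [ 0.159  0.002  0.004  0.007  0.004  0.001 -0.001]]
2497 ((0.45494043827056885, -0.0022291094064712524), (0.18923939764499664, 0.13207846879959106), 88.8868179321289) 0.049688461100150016
```

View pics/z1.png

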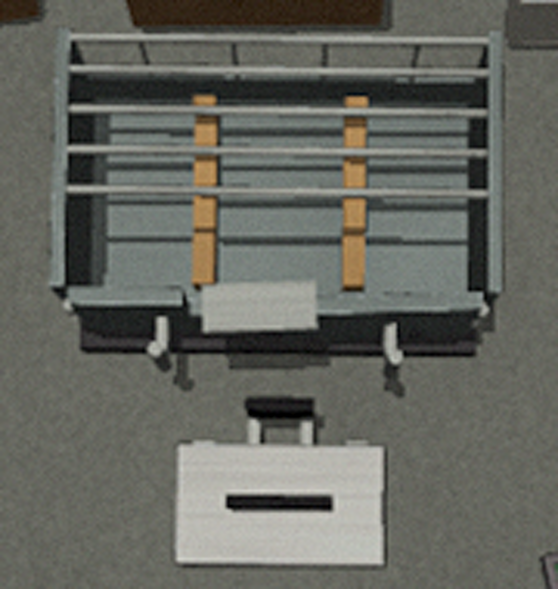

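View pics/z2.png

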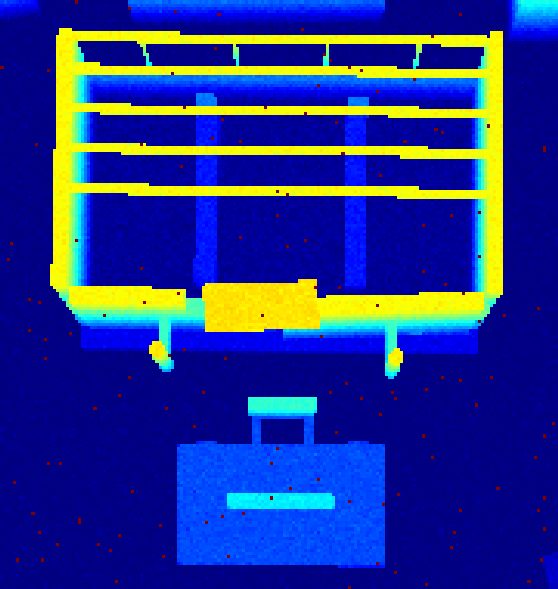

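```bash
python3 - <<'E'
from h import *
d=np.load('pics/top0_d.npy'); p=cloud('top',d); z=p[:,:,2]
top=(z>0.146)&(z<0.170)
def line(pts,ax): # fit other = a*ax+b
    a=np.polyfit(pts[:,ax],pts[:,1-ax],1); return a
# side walls: per row, extreme cols of top
L=[];Rr=[]
for v in range(50,124):
    u=np.where(top[v,175:345])[0]+175
    if len(u)<2: continue
    L.append(onplane('top',[[u[0]-.5,v]],.157)[0,:2]); Rr.append(onplane('top',[[u[-1]+.5,v]],.157)[0,:2])
L=np.array(L);Rr=np.array(Rr)
for n,a in (('L',L),('R',Rr)):
    f=line(a,0); res=a[:,1]-np.polyval(f,a[:,0]); k=abs(res)<.003; f=line(a[k],0); print(n,f,np.degrees(np.arctan(f[0])),a[k][:,1].mean(),a[k][:,0].min(),a[k][:,0].max(),k.sum())
# wires: rows by color/depth, for cols 200..320
W=[]
for u in range(200,321):
    v=np.where(top[40:112,u])[0]+40
    g=np.split(v,np.where(np.diff(v)>2)[0]+1)
    x=[onplane('top',[[u,q.mean()]],.152)[0] for q in g]
    W+= [(*q[:2],len(gg)) for q,gg in zip(x,g)]
W=np.array(W)
h,e=np.histogram(W[:,0],np.arange(.6,.85,.01)); print(list(zip(e.round(2),h)))
# carry bar, pull
im=cv2.imread('pics/top0.png')
for nm,zl,zh,b,zp in (('carry',.07,.1,(190,205,235,285),.091),('pull',.085,.12,(155,176,235,285),.105),('lid',.04,.06,(170,222,215,305),.05)):
    m=(z>zl)&(z<zh); k=np.zeros_like(m);k[b[0]:b[1],b[2]:b[3]]=1;m&=k
    c=max(cv2.findContours(m.astype(np.uint8),0,1)[0],key=cv2.contourArea)
    if nm=='lid':
        # body portion only
        m[:177]=0;v,u=np.where(m); uv=np.c_[u,v]
    v,u=np.where(m);P=onplane('top',np.c_[u,v],zp)[:,:2]
    print(nm,cv2.minAreaRect((P*1000).astype(np.float32)),P.mean(0),np.median(z[m]))
    pr=np.linalg.svd(P-P.mean(0),full_matrices=False)[2][0];print(np.degrees(np.arctan2(pr[1],pr[0])))
E
```

```text
L [-0.01282071  0.19819754] -0.7345322601569068 0.1888364576517774 0.6323963070029773 0.8286552308008616 74
R [-0.01147132 -0.18360385] -0.6572292655469772 -0.19196033338823654 0.6310842985499565 0.826584953437201 74
[(np.float64(0.6), np.int64(0)), (np.float64(0.61), np.int64(0)), (np.float64(0.62), np.int64(0)), (np.float64(0.63), np.int64(0)), (np.float64(0.64), np.int64(0)), (np.float64(0.65), np.int64(0)), (np.float64(0.66), np.int64(0)), (np.float64(0.67), np.int64(0)), (np.float64(0.68), np.int64(0)), (np.float64(0.69), np.int64(0)), (np.float64(0.7), np.int64(121)), (np.float64(0.71), np.int64(0)), (np.float64(0.72), np.int64(0)), (np.float64(0.73), np.int64(53)), (np.float64(0.74), np.int64(68)), (np.float64(0.75), np.int64(0)), (np.float64(0.76), np.int64(0)), (np.float64(0.77), np.int64(121)), (np.float64(0.78), np.int64(0)), (np.float64(0.79), np.int64(0)), (np.float64(0.8), np.int64(37)), (np.float64(0.81), np.int64(84)), (np.float64(0.82), np.int64(0)), (np.float64(0.83), np.int64(107))]
carry ((444.34112548828125, -2.7969741821289062), (92.90548706054688, 10.950545310974121), 89.91778564453125) [ 0.44429079 -0.00259719] 0.0905830247794901
-90.19047032826337
pull ((527.7711791992188, -4.433862686157227), (57.02349090576172, 10.932743072509766), 89.8708724975586) [ 0.52781949 -0.00418672] 0.10453675459884648
-89.83974524640487
lid ((444.2423095703125, -1.9830703735351562), (186.6909942626953, 112.92852020263672), 89.8858642578125) [ 0.44429083 -0.00226539] 0.049704921580367656
-90.09346055083779
```

```bash
python3 - <<'E'
from h import *
d=np.load('pics/top0_d.npy'); p=cloud('top',d); z=p[:,:,2]
top=(z>0.146)&(z<0.170)
W=[]
for u in range(200,321):
    v=np.where(top[40:112,u])[0]+40
    for q in np.split(v,np.where(np.diff(v)>2)[0]+1):
        W.append(onplane('top',[[u,q.mean()]],.152)[0,:2])
W=np.array(W)
for lo,hi,xc in ((.69,.72,85),(.725,.75,120),(.76,.785,155),(.795,.82,190)):
    k=(W[:,0]>lo)&(W[:,0]<hi); f=np.polyfit(W[k,1],W[k,0],1); print(xc,f,np.degrees(np.arctan(-f[0])), 'front',f[1]-xc/1000)
# runners by colour
im=cv2.imread('pics/top0.png'); hsv=cv2.cvtColor(im,cv2.COLOR_BGR2HSV)
m=(hsv[...,0]>8)&(hsv[...,0]<25)&(hsv[...,1]>90)&(hsv[...,2]>90)
for u0,u1 in ((228,245),(275,292)):
    k=m.copy();k[:,:u0]=0;k[:,u1:]=0;k[:60]=0;k[130:]=0
    v,u=np.where(k);P=onplane('top',np.c_[u,v],.036);f=np.polyfit(P[:,0],P[:,1],1)
    print(len(u),P.min(0),P.max(0),f,np.polyval(f,.73))
# hood: z .157-.168 white
hm=(hsv[...,1]<35)&(hsv[...,2]>110); hm[:124]=0;hm[144:]=0;hm[:,:230]=0;hm[:,280:]=0
v,u=np.where(hm);P=onplane('top',np.c_[u,v],.163)[:,:2];print('hood',cv2.minAreaRect((P*1000).astype(np.float32)),cv2.boxPoints(cv2.minAreaRect((P*1000).astype(np.float32))))
E
```

```text
85 [0.01638225 0.70505405] -0.9385498536751165 front 0.620054053991633
120 [0.01527311 0.74003642] -0.8750168230730585 front 0.6200364231590945
155 [0.01457251 0.77495067] -0.8348839760407013 front 0.6199506696600537
190 [0.01507334 0.80991777] -0.8635731084465204 front 0.6199177707535857
340 [0.65008386 0.05874734 0.036     ] [0.82712721 0.07949247 0.036     ] [-0.01168321  0.07739383] 0.06886508751849293
325 [ 0.64961949 -0.08349339  0.036     ] [ 0.82640227 -0.05974276  0.036     ] [-0.01676365 -0.05886601] -0.07110346814807145
hood ((605.428466796875, 10.339725494384766), (127.66261291503906, 44.766990661621094), 89.80665588378906) [[582.8297  -53.41568]
 [627.59644 -53.56675]
 [628.0272   74.09513]
 [583.2605   74.2462 ]]
```

```bash
cat >> h.py <<'E'
CO=np.array([0.620,0.0003]); CY=np.radians(-0.83)
def c2w(p): c,s=np.cos(CY),np.sin(CY); p=np.asarray(p,float); return CO+np.array([c*p[0]-s*p[1],s*p[0]+c*p[1]])
def w2c(p): c,s=np.cos(CY),np.sin(CY); q=np.asarray(p,float)-CO; return np.stack([c*q[...,0]+s*q[...,1],-s*q[...,0]+c*q[...,1]],-1)
def go(x,y,z,psi=None):
    s=r.get_state(); p=s['tcp_pos']; Rm=R.from_euler('xyz',s['eef_rot'],degrees=True).as_matrix(); ps=s['eef_rot'][2]
    d=Rm.T@(np.array([x,y,z])-p); t=0 if psi is None else -np.radians((psi-ps))
    print('t=%.2f tcp'%s['time_s'],p.round(4),'rpy',s['eef_rot'].round(2),'F',s['contact_force'].round(1),'w %.4f'%s['gripper_width'])
    print('  tx %.4f ty %.4f tz %.4f turn %.3f | rows %.1f'%(*d,t,max(np.linalg.norm(d)/.05,abs(t)/.15)))
E
python3 - <<'E'
from h import *
d=np.load('pics/top0_d.npy'); p=cloud('top',d); z=p[:,:,2]
for n,(a,b,c,e) in (('L',(138,156,213,228)),('R',(138,158,290,305))):
    q=p[a:b,c:e].reshape(-1,3); q=q[(q[:,2]>.145)&(q[:,2]<.17)]; print(n,len(q),q.mean(0),q.min(0),q.max(0),'cup',w2c(q.mean(0)[:2]))
# door tops front edges
im=cv2.imread('pics/top0.png')
top=(z>.147)&(z<.170)
for u in (195,205,215,225,285,295,305,315,322):
    v=np.where(top[118:145,u])[0]+118
    a=onplane('top',[[u,v.min()-.5],[u,v.max()+.5]],.157)[:,:2]; print(u,v.min(),v.max(),w2c(a).round(4).tolist())
# hood contour
m=(z>.157)&(z<.175); 
E
python3 - <<'E'
from h import *
go(0.444,-0.003,0.24,90)
E
```

```text
L 24 [0.56734325 0.09990124 0.1591672 ] [0.56221632 0.0949153  0.14545093] [0.57361681 0.10541428 0.16378056] cup [-0.05409402  0.09882802]
R 23 [ 0.56125997 -0.10078876  0.15715334] [ 0.5553646  -0.10581582  0.14781961] [ 0.56854226 -0.09531596  0.16293211] cup [-0.05726953 -0.10192904]
195 127 132 [[0.0006, 0.1661], [-0.0153, 0.1657]]
205 127 133 [[0.0009, 0.1399], [-0.0176, 0.1394]]
215 127 133 [[0.0012, 0.1136], [-0.0173, 0.1132]]
225 128 133 [[-0.0012, 0.0873], [-0.017, 0.087]]
285 130 136 [[-0.0047, -0.0697], [-0.0232, -0.0699]]
295 130 136 [[-0.0044, -0.0958], [-0.0229, -0.096]]
305 129 135 [[-0.0015, -0.1219], [-0.02, -0.122]]
315 129 134 [[-0.0012, -0.148], [-0.017, -0.1481]]
322 129 134 [[-0.001, -0.1662], [-0.0168, -0.1663]]
t=0.15 tcp [0.2287 0.6347 0.2428] rpy [-8.9930e+01  1.0000e-02  1.6018e+02] F [-0.4 -0.5 -0.2] w 0.0875
  tx -0.4187 ty 0.0036 tz 0.5269 turn 1.225 | rows 13.5
```

Request:
apply_moves(deltas=[{"tx":-0.41,"ty":0.0,"tz":0.52,"turn":1.22,"gripper":0.05},{"tx":-0.41,"ty":0.0,"tz":0.52,"turn":1.22,"gripper":0.05},{"tx":-0.41,"ty":0.0,"tz":0.52,"turn":1.22,"gripper":0.05},{"tx":-0.41,"ty":0.0,"tz":0.52,"turn":1.22,"gripper":0.05},{"tx":-0.41,"ty":0.0,"tz":0.52,"turn":1.22,"gripper":0.05}])

```text
time_s: 0.65
tcp_pos: [0.3081, 0.3958, 0.2434]
eef_rot: [-90.0, 0.0, 116.9]
contact_force: [1.6, -0.3, 0.7]
gripper_width: 0.054
```

```bash
python3 -c "
from h import *
go(0.444,-0.003,0.20,90)"
```

```text
t=0.65 tcp [0.3081 0.3958 0.2434] rpy [-8.9990e+01  1.0000e-02  1.1688e+02] F [ 1.6 -0.3  0.7] w 0.0540
  tx -0.4171 ty 0.0434 tz 0.0591 turn 0.469 | rows 8.5
```

Request:
apply_moves(deltas=[{"tx":-0.417,"ty":0.043,"tz":0.059,"turn":0.469},{"tx":-0.417,"ty":0.043,"tz":0.059,"turn":0.469},{"tx":-0.417,"ty":0.043,"tz":0.059,"turn":0.469},{"tx":-0.417,"ty":0.043,"tz":0.059,"turn":0.469},{"tx":-0.417,"ty":0.043,"tz":0.059,"turn":0.469}])

```text
invalid input at $.deltas[0]: expected keys tx, ty, tz, turn, gripper
```

```bash
python3 -c "
from h import *
go(0.444,-0.003,0.20,90)"
```

```text
t=0.65 tcp [0.3081 0.3958 0.2434] rpy [-8.9990e+01  1.0000e-02  1.1688e+02] F [ 1.6 -0.3  0.7] w 0.0540
  tx -0.4171 ty 0.0434 tz 0.0591 turn 0.469 | rows 8.5
```

Request:
apply_moves(deltas=[{"tx":-0.417,"ty":0.043,"tz":0.059,"turn":0.469,"gripper":0.05},{"tx":-0.417,"ty":0.043,"tz":0.059,"turn":0.469,"gripper":0.05},{"tx":-0.417,"ty":0.043,"tz":0.059,"turn":0.469,"gripper":0.05},{"tx":-0.417,"ty":0.043,"tz":0.059,"turn":0.469,"gripper":0.05},{"tx":-0.417,"ty":0.043,"tz":0.059,"turn":0.469,"gripper":0.05}])

```text
time_s: 1.15
tcp_pos: [0.3895, 0.161, 0.2182]
eef_rot: [-90.0, -0.0, 90.3]
contact_force: [1.7, 0.8, 0.2]
gripper_width: 0.0502
```

```bash
python3 -c "
from h import *
go(0.444,-0.003,0.20,90)"
```

```text
t=1.15 tcp [0.3895 0.161  0.2182] rpy [-9.003e+01 -4.000e-02  9.033e+01] F [1.7 0.8 0.2] w 0.0502
  tx -0.1643 ty 0.0182 tz -0.0535 turn 0.006 | rows 3.5
```

Request:
apply_moves(deltas=[{"tx":-0.164,"ty":0.018,"tz":-0.0535,"turn":0.006,"gripper":0.05},{"tx":-0.164,"ty":0.018,"tz":-0.0535,"turn":0.006,"gripper":0.05},{"tx":-0.164,"ty":0.018,"tz":-0.0535,"turn":0.006,"gripper":0.05},{"tx":-0.164,"ty":0.018,"tz":-0.0535,"turn":0.006,"gripper":0.05},{"tx":-0.164,"ty":0.018,"tz":-0.0535,"turn":0.006,"gripper":0.05}])

```text
time_s: 1.65
tcp_pos: [0.4439, -0.0034, 0.1995]
eef_rot: [-89.9, 0.0, 89.8]
contact_force: [0.2, 0.9, -0.3]
gripper_width: 0.0499
```

```bash
python3 - <<'E'
from h import *
go(0.444,-0.003,0.083,90)
P=_pose('wrist');im,d=shot('wrist','w1')
p=cloud('wrist',d,P); z=p[...,2]
for nm,lo,hi,zp in (('bar',.08,.1,.091),('pull',.1,.11,.105),('lid',.045,.055,.05)):
    m=(z>lo)&(z<hi); v,u=np.where(m)
    if len(u)>20:
        Q=onplane('wrist',np.c_[u,v],zp,P)[:,:2]; print(nm,len(u),(Q*1000).min(0),(Q*1000).max(0),Q.mean(0))
E
```

```text
t=1.65 tcp [ 0.4439 -0.0034  0.1995] rpy [-8.991e+01  4.000e-02  8.977e+01] F [ 0.2  0.9 -0.3] w 0.0499
  tx 0.0005 ty 0.1165 tz -0.0002 turn -0.004 | rows 2.3Traceback (most recent call last):
  File "<stdin>", line 3, in <module>
NameError: name '_pose' is not defined
```

```bash
sed -i 's/_pose(/cpose(/g' h.py; python3 - <<'E'
from h import *
P=cpose('wrist');im,d=shot('wrist','w1')
p=cloud('wrist',d,P); z=p[...,2]
for nm,lo,hi,zp in (('bar',.08,.097,.091),('pull',.1,.11,.105),('lid',.045,.055,.05)):
    m=(z>lo)&(z<hi); v,u=np.where(m)
    if len(u)>20:
        Q=onplane('wrist',np.c_[u,v],zp,P)[:,:2]; print(nm,len(u),np.percentile(Q*1000,[1,99],axis=0),Q.mean(0))
E
```

```text
bar 4077 [[ 437.68586219 -165.00368239]
 [ 607.16064072   39.33962677]] [ 0.54304105 -0.05198226]
pull 2627 [[ 521.30170862 -160.19254766]
 [ 607.90941015   14.79853035]] [ 0.57556389 -0.06009939]
lid 16150 [[ 389.81390047 -153.21305026]
 [ 603.5047946    70.93079328]] [ 0.45430934 -0.02440788]
```

View pics/w1.png

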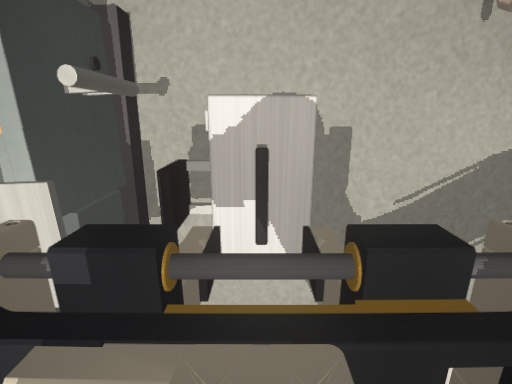

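The carry bar at column 262 lies on the jaw centre line. Descending to grip it.

Request:
apply_moves(deltas=[{"tx":0,"ty":0.05,"tz":0,"turn":0,"gripper":0.05},{"tx":0,"ty":0.095,"tz":0,"turn":0,"gripper":0.05},{"tx":0,"ty":0.1165,"tz":0,"turn":0,"gripper":0.04},{"tx":0,"ty":0.1165,"tz":0,"turn":0,"gripper":0.0},{"tx":0,"ty":0.1165,"tz":0,"turn":0,"gripper":0.0}], newtons=50)

```text
time_s: 2.2
tcp_pos: [0.4444, 0.0, 0.0843]
eef_rot: [-90.0, 0.0, 90.1]
contact_force: [0.6, -0.0, 0.4]
gripper_width: 0.0314
```

Request:
apply_moves(deltas=[{"tx":0,"ty":0,"tz":0,"turn":0,"gripper":0.0},{"tx":0,"ty":0,"tz":0,"turn":0,"gripper":0.0}])

```text
time_s: 2.4
tcp_pos: [0.445, -0.0001, 0.0852]
eef_rot: [-90.2, -0.1, 90.0]
contact_force: [-0.4, -0.9, -0.3]
gripper_width: 0.0155
```

Request:
apply_moves(deltas=[{"tx":0,"ty":0,"tz":0,"turn":0,"gripper":0.0},{"tx":0,"ty":-0.02,"tz":0,"turn":0,"gripper":0.0},{"tx":0,"ty":-0.06,"tz":0,"turn":0,"gripper":0.0},{"tx":0,"ty":-0.105,"tz":0,"turn":0,"gripper":0.0},{"tx":0,"ty":-0.15,"tz":0,"turn":0,"gripper":0.0}])

```text
time_s: 2.9
tcp_pos: [0.4432, -0.001, 0.2354]
eef_rot: [-90.0, -0.0, 90.0]
contact_force: [1.9, -0.1, -3.6]
gripper_width: 0.0115
```

```bash
python3 - <<'E'
from h import *
go(0.42,0.39,0.25,270)
E
```

```text
t=2.90 tcp [ 0.4432 -0.001   0.2354] rpy [-8.997e+01 -1.000e-02  8.998e+01] F [ 1.9 -0.1 -3.6] w 0.0115
  tx 0.3910 ty -0.0145 tz 0.0233 turn -3.142 | rows 20.9
```

Request:
apply_moves(deltas=[{"tx":0.02,"ty":-0.015,"tz":0.02,"turn":-0.05,"gripper":0.0},{"tx":0.05,"ty":-0.025,"tz":0.023,"turn":-0.18,"gripper":0.0},{"tx":0.085,"ty":-0.025,"tz":0.023,"turn":-0.32,"gripper":0.0},{"tx":0.12,"ty":-0.025,"tz":0.023,"turn":-0.46,"gripper":0.0},{"tx":0.155,"ty":-0.025,"tz":0.023,"turn":-0.6,"gripper":0.0}])

```text
time_s: 3.4
tcp_pos: [0.4203, 0.1553, 0.259]
eef_rot: [-90.1, -0.0, 124.7]
contact_force: [1.6, -0.2, -3.2]
gripper_width: 0.0114
```

```bash
python3 - <<'E'
from h import *
go(0.42,0.39,0.25,270)
E
```

```text
t=3.40 tcp [0.4203 0.1553 0.259 ] rpy [-9.0050e+01 -4.0000e-02  1.2468e+02] F [ 1.6 -0.2 -3.2] w 0.0114
  tx 0.1931 ty 0.0093 tz -0.1333 turn -2.536 | rows 16.9
```

Request:
apply_moves(deltas=[{"tx":0.03,"ty":0,"tz":-0.02,"turn":-0.15,"gripper":0.0},{"tx":0.06,"ty":0,"tz":-0.04,"turn":-0.3,"gripper":0.0},{"tx":0.09,"ty":0,"tz":-0.06,"turn":-0.45,"gripper":0.0},{"tx":0.12,"ty":0,"tz":-0.08,"turn":-0.6,"gripper":0.0},{"tx":0.15,"ty":0,"tz":-0.1,"turn":-0.75,"gripper":0.0}])

```text
time_s: 3.9
tcp_pos: [0.4182, 0.3357, 0.2586]
eef_rot: [-90.0, -0.0, 167.7]
contact_force: [0.5, -0.4, -3.8]
gripper_width: 0.0115
```

```bash
python3 - <<'E'
from h import *
go(0.42,0.39,0.25,270)
E
```

```text
t=3.90 tcp [0.4182 0.3357 0.2586] rpy [-9.0000e+01 -3.0000e-02  1.6769e+02] F [ 0.5 -0.4 -3.8] w 0.0115
  tx 0.0098 ty 0.0086 tz -0.0535 turn -1.786 | rows 11.9
```

Request:
apply_moves(deltas=[{"tx":0.005,"ty":0.02,"tz":-0.025,"turn":-0.15,"gripper":0.0},{"tx":0.01,"ty":0.04,"tz":-0.05,"turn":-0.3,"gripper":0.0},{"tx":0.01,"ty":0.06,"tz":-0.0535,"turn":-0.45,"gripper":0.0},{"tx":0.01,"ty":0.08,"tz":-0.0535,"turn":-0.6,"gripper":0.0},{"tx":0.01,"ty":0.1,"tz":-0.0535,"turn":-0.75,"gripper":0.0}])

```text
time_s: 4.4
tcp_pos: [0.4203, 0.3888, 0.1576]
eef_rot: [-90.0, -0.1, -149.3]
contact_force: [0.2, 0.4, -3.6]
gripper_width: 0.0114
```

Request:
apply_moves(deltas=[{"tx":0,"ty":0.01,"tz":0,"turn":-0.15,"gripper":0.0},{"tx":0,"ty":0.02,"tz":0,"turn":-0.3,"gripper":0.0},{"tx":0,"ty":0.03,"tz":0,"turn":-0.45,"gripper":0.0},{"tx":0,"ty":0.04,"tz":0,"turn":-0.6,"gripper":0.0},{"tx":0,"ty":0.05,"tz":0,"turn":-0.75,"gripper":0.0}])

```text
time_s: 4.9
tcp_pos: [0.4206, 0.3886, 0.1082]
eef_rot: [-90.0, -0.0, -106.4]
contact_force: [0.0, 0.2, -2.9]
gripper_width: 0.0115
```

```bash
python3 - <<'E'
from h import *
go(0.42,0.39,0.087,-90)
E
```

```text
t=4.90 tcp [0.4206 0.3886 0.1082] rpy [-9.0020e+01 -1.0000e-02 -1.0638e+02] F [ 0.   0.2 -2.9] w 0.0115
  tx -0.0012 ty 0.0212 tz -0.0009 turn -0.286 | rows 1.9
```

Request:
apply_moves(deltas=[{"tx":0,"ty":0.005,"tz":0,"turn":-0.145,"gripper":0.0},{"tx":0,"ty":0.012,"tz":0,"turn":-0.286,"gripper":0.0},{"tx":0,"ty":0.018,"tz":0,"turn":-0.286,"gripper":0.0},{"tx":0,"ty":0.022,"tz":0,"turn":-0.286,"gripper":0.0}])

```text
time_s: 5.3
tcp_pos: [0.4206, 0.3886, 0.0862]
eef_rot: [-90.0, -0.0, -90.6]
contact_force: [-0.5, -0.2, -3.3]
gripper_width: 0.0115
```

Request:
apply_moves(deltas=[{"tx":0,"ty":0.001,"tz":0,"turn":0,"gripper":0.0}])

```text
time_s: 5.4
tcp_pos: [0.4206, 0.3886, 0.0852]
eef_rot: [-90.0, -0.0, -90.5]
contact_force: [0.3, -0.0, -3.3]
gripper_width: 0.0116
```

Still carrying the full weight (-3.3 N), so I'll lower it until the case is on the bench.

Request:
apply_moves(deltas=[{"tx":0,"ty":0.001,"tz":0,"turn":0,"gripper":0.0},{"tx":0,"ty":0.002,"tz":0,"turn":0,"gripper":0.0}])

```text
time_s: 5.6
tcp_pos: [0.4213, 0.389, 0.0845]
eef_rot: [-89.9, 0.0, -90.4]
contact_force: [-3.8, -3.5, 11.7]
gripper_width: 0.0114
```

```bash
python3 - <<'E'
from h import *
s=r.get_state();print(s['contact_force'],s['tcp_pos'])
E
```

```text
[-3.81068765 -3.47980925 11.73825953] [0.42128372 0.3889762  0.08451254]
```

Request:
apply_moves(deltas=[{"tx":0,"ty":-0.001,"tz":0,"turn":0,"gripper":0.04},{"tx":0,"ty":-0.001,"tz":0,"turn":0,"gripper":0.04},{"tx":0,"ty":-0.03,"tz":0,"turn":0,"gripper":0.04},{"tx":0,"ty":-0.08,"tz":0,"turn":0,"gripper":0.04},{"tx":0,"ty":-0.125,"tz":0,"turn":0,"gripper":0.04}])

```text
time_s: 6.1
tcp_pos: [0.4209, 0.3889, 0.2106]
eef_rot: [-90.0, -0.0, -90.3]
contact_force: [1.3, 1.6, 0.4]
gripper_width: 0.0392
```

```bash
python3 - <<'E'
from h import *
# right handle rel hinge, closed (-46.5,75), hinge (-7.5,-175); handle measured
h=c2w([-0.0573,-0.1019]); print(h)
go(*h,0.215,0)
E
```

```text
[ 0.56122992 -0.10075928]
t=6.10 tcp [0.4209 0.3889 0.2106] rpy [-89.98  -0.   -90.32] F [1.3 1.6 0.4] w 0.0392
  tx 0.4889 ty -0.0043 tz 0.1431 turn -1.576 | rows 10.5
```

Request:
apply_moves(deltas=[{"tx":0.49,"ty":-0.01,"tz":0.14,"turn":2.4,"gripper":0.04},{"tx":0.49,"ty":-0.01,"tz":0.14,"turn":2.4,"gripper":0.04},{"tx":0.49,"ty":-0.01,"tz":0.14,"turn":2.4,"gripper":0.04},{"tx":0.49,"ty":-0.01,"tz":0.14,"turn":2.4,"gripper":0.04},{"tx":0.49,"ty":-0.01,"tz":0.14,"turn":2.4,"gripper":0.04}])

```text
time_s: 6.6
tcp_pos: [0.4885, 0.1467, 0.2144]
eef_rot: [-90.0, 0.1, -133.6]
contact_force: [1.0, -0.5, -0.2]
gripper_width: 0.0399
```

```bash
python3 - <<'E'
from h import *
go(.5612,-.1008,0.215,30)
E
```

```text
t=6.60 tcp [0.4885 0.1467 0.2144] rpy [-8.9980e+01  1.1000e-01 -1.3362e+02] F [ 1.  -0.5 -0.2] w 0.0399
  tx 0.1290 ty -0.0008 tz 0.2234 turn -2.856 | rows 19.0
```

Request:
apply_moves(deltas=[{"tx":0.129,"ty":0,"tz":0.223,"turn":2.4,"gripper":0.04},{"tx":0.129,"ty":0,"tz":0.223,"turn":2.4,"gripper":0.04},{"tx":0.129,"ty":0,"tz":0.223,"turn":2.4,"gripper":0.04},{"tx":0.129,"ty":0,"tz":0.223,"turn":2.4,"gripper":0.04},{"tx":0.129,"ty":0,"tz":0.223,"turn":2.4,"gripper":0.04}])

```text
time_s: 7.1
tcp_pos: [0.5604, -0.0933, 0.2142]
eef_rot: [-90.0, 0.1, -176.6]
contact_force: [2.1, 0.8, 0.1]
gripper_width: 0.0397
```

Request:
apply_moves(deltas=[{"tx":0,"ty":0,"tz":0,"turn":2.4,"gripper":0.04},{"tx":0,"ty":0,"tz":0,"turn":2.4,"gripper":0.04},{"tx":0,"ty":0,"tz":0,"turn":2.4,"gripper":0.04},{"tx":0,"ty":0,"tz":0,"turn":2.4,"gripper":0.04},{"tx":0,"ty":0,"tz":0,"turn":2.4,"gripper":0.04}])

```text
time_s: 7.6
tcp_pos: [0.5601, -0.0914, 0.2139]
eef_rot: [-90.0, 0.0, 140.4]
contact_force: [-0.6, -0.3, 0.6]
gripper_width: 0.0397
```

Request:
apply_moves(deltas=[{"tx":0,"ty":0,"tz":0,"turn":1.9,"gripper":0.04},{"tx":0,"ty":0,"tz":0,"turn":1.9,"gripper":0.04},{"tx":0,"ty":0,"tz":0,"turn":1.9,"gripper":0.04},{"tx":0,"ty":0,"tz":0,"turn":1.9,"gripper":0.04},{"tx":0,"ty":0,"tz":0,"turn":1.9,"gripper":0.04}])

```text
time_s: 8.1
tcp_pos: [0.5601, -0.0912, 0.214]
eef_rot: [-90.1, -0.0, 97.4]
contact_force: [0.3, 0.2, -0.2]
gripper_width: 0.0398
```

```bash
python3 - <<'E'
from h import *
go(.5612,-.1008,0.215,30)
E
```

```text
t=8.10 tcp [ 0.5601 -0.0912  0.214 ] rpy [-90.06  -0.    97.43] F [ 0.3  0.2 -0.2] w 0.0398
  tx -0.0097 ty -0.0010 tz 0.0001 turn 1.177 | rows 7.8
```

Request:
apply_moves(deltas=[{"tx":-0.01,"ty":-0.001,"tz":0,"turn":1.177,"gripper":0.04},{"tx":-0.01,"ty":-0.001,"tz":0,"turn":1.177,"gripper":0.04},{"tx":-0.01,"ty":-0.001,"tz":0,"turn":1.177,"gripper":0.04},{"tx":-0.01,"ty":-0.001,"tz":0,"turn":1.177,"gripper":0.04},{"tx":-0.01,"ty":-0.001,"tz":0,"turn":1.177,"gripper":0.04}])

```text
time_s: 8.6
tcp_pos: [0.5614, -0.1011, 0.215]
eef_rot: [-90.0, -0.0, 54.5]
contact_force: [0.0, -0.6, 0.3]
gripper_width: 0.04
```

Request:
apply_moves(deltas=[{"tx":0,"ty":0,"tz":0,"turn":0.42,"gripper":0.04},{"tx":0,"ty":0,"tz":0,"turn":0.42,"gripper":0.04},{"tx":0,"ty":0,"tz":0,"turn":0.42,"gripper":0.04}])

```text
time_s: 8.9
tcp_pos: [0.5614, -0.1011, 0.215]
eef_rot: [-90.0, -0.1, 30.4]
contact_force: [0.1, 0.3, 0.1]
gripper_width: 0.04
```

```bash
python3 - <<'E'
from h import *
go(.5612,-.1008,0.140,30)
P=cpose('wrist');im,d=shot('wrist','w2')
X=onplane('wrist',[[0,0]],0,P)
print(proj('wrist',[[.5612,-.1008,.16]],P))
p=cloud('wrist',d,P);m=(np.hypot(p[...,0]-.5612,p[...,1]+.1008)<.03)&(p[...,2]>.15)&(p[...,2]<.17);print(m.sum(),p[m].mean(0) if m.any() else '')
E
```

```text
t=8.90 tcp [ 0.5614 -0.1011  0.215 ] rpy [-9.002e+01 -6.000e-02  3.040e+01] F [0.1 0.3 0.1] w 0.0400
  tx -0.0001 ty 0.0750 tz 0.0004 turn 0.007 | rows 1.5
[[261.90094467 218.407934  ]]
275 [ 0.56025896 -0.10259071  0.1585058 ]
```

View pics/w2.png

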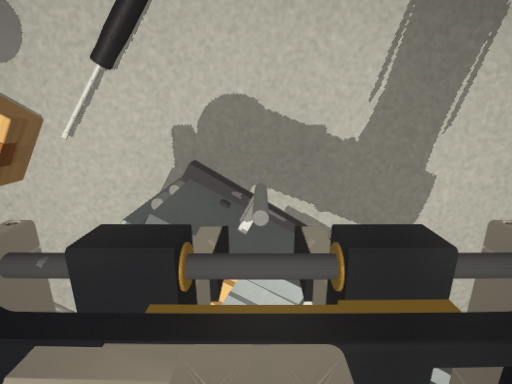

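Request:
apply_moves(deltas=[{"tx":0,"ty":0.02,"tz":0,"turn":0,"gripper":0.032},{"tx":0,"ty":0.05,"tz":0,"turn":0,"gripper":0.032},{"tx":0,"ty":0.072,"tz":0,"turn":0,"gripper":0.025},{"tx":0,"ty":0.072,"tz":0,"turn":0,"gripper":0.0},{"tx":0,"ty":0.072,"tz":0,"turn":0,"gripper":0.0}], newtons=15)

```text
time_s: 9.45
tcp_pos: [0.5615, -0.1013, 0.1432]
eef_rot: [-90.0, 0.0, 30.8]
contact_force: [0.1, -0.2, 0.7]
gripper_width: 0.0143
```

```bash
python3 - <<'E'
from h import *
go(.5612,-.1008,0.140,30)
hx,hy=-.0075,-.175
th0=0.045
s=r.get_state();ps=s['eef_rot'][2];c,sn=np.cos(np.radians(ps)),np.sin(np.radians(ps));
v0=np.array([-.0465,.075])
def hp(t): return c2w(np.array([hx,hy])+np.array([[np.cos(t),-np.sin(t)],[np.sin(t),np.cos(t)]])@v0)
print(hp(th0))
for t in np.arange(.045,1.76,.11):
    d=hp(t)-hp(th0); print('%.3f  tx %.4f tz %.4f'%(t,d[0]*c+d[1]*sn,-d[0]*sn+d[1]*c), (s['tcp_pos'][:2]+d).round(4))
E
```

```text
t=9.45 tcp [ 0.5615 -0.1013  0.1432] rpy [-9.002e+01  1.000e-02  3.085e+01] F [ 0.1 -0.2  0.7] w 0.0143
  tx -0.0000 ty 0.0032 tz 0.0006 turn 0.015 | rows 0.1
[ 0.56119925 -0.10102658]
0.045  tx 0.0000 tz 0.0000 [ 0.5615 -0.1013]
0.155  tx -0.0097 tz -0.0010 [ 0.5537 -0.1071]
0.265  tx -0.0191 tz -0.0030 [ 0.5467 -0.1137]
0.375  tx -0.0283 tz -0.0061 [ 0.5403 -0.1211]
0.485  tx -0.0371 tz -0.0102 [ 0.5348 -0.1291]
0.595  tx -0.0455 tz -0.0152 [ 0.5303 -0.1376]
0.705  tx -0.0532 tz -0.0211 [ 0.5267 -0.1466]
0.815  tx -0.0602 tz -0.0278 [ 0.5241 -0.156 ]
0.925  tx -0.0664 tz -0.0352 [ 0.5225 -0.1656]
1.035  tx -0.0718 tz -0.0433 [ 0.522  -0.1753]
1.145  tx -0.0763 tz -0.0519 [ 0.5226 -0.1849]
1.255  tx -0.0798 tz -0.0609 [ 0.5243 -0.1945]
1.365  tx -0.0823 tz -0.0703 [ 0.5269 -0.2038]
1.475  tx -0.0837 tz -0.0799 [ 0.5306 -0.2128]
1.585  tx -0.0841 tz -0.0896 [ 0.5353 -0.2213]
1.695  tx -0.0834 tz -0.0993 [ 0.5408 -0.2293]
```

Request:
apply_moves(deltas=[{"tx":0,"ty":0,"tz":0,"turn":0,"gripper":0.0},{"tx":-0.0097,"ty":0,"tz":-0.001,"turn":-0.1,"gripper":0.0},{"tx":-0.0191,"ty":0,"tz":-0.003,"turn":-0.2,"gripper":0.0},{"tx":-0.0283,"ty":0,"tz":-0.0061,"turn":-0.3,"gripper":0.0},{"tx":-0.0371,"ty":0,"tz":-0.0102,"turn":-0.4,"gripper":0.0}])

```text
time_s: 9.95
tcp_pos: [0.5351, -0.1286, 0.1435]
eef_rot: [-90.1, -0.1, 54.0]
contact_force: [3.5, 1.8, -9.3]
gripper_width: 0.0123
```

```bash
cat > arc.py <<'E'
from h import *
import sys
th0=float(sys.argv[1]); sg=int(sys.argv[2]); # sg +1 right door,-1 left
hx,hy=-.0075,-.175*sg
s=r.get_state();ps=s['eef_rot'][2];c,sn=np.cos(np.radians(ps)),np.sin(np.radians(ps));
v0=np.array([-.0465,.075*sg])
def hp(t): t=t*sg; return c2w(np.array([hx,hy])+np.array([[np.cos(t),-np.sin(t)],[np.sin(t),np.cos(t)]])@v0)
q=w2c(s['tcp_pos'][:2])-[hx,hy]; th=sg*(np.arctan2(q[1],q[0])-np.arctan2(v0[1],v0[0])); th=(th+np.pi)%(2*np.pi)-np.pi
print('t=%.2f'%s['time_s'],'tcp',s['tcp_pos'].round(4),'psi %.1f F'%ps,s['contact_force'].round(1),'w %.4f'%s['gripper_width'],'theta %.3f radius %.4f (exp %.4f)'%(th,np.hypot(*q),np.hypot(*v0)))
th0=th if th0<0 else th0
for k in range(1,6):
    t=min(th0+.11*k,1.72); d=hp(t)-s['tcp_pos'][:2]; print('%.3f  tx %.4f tz %.4f'%(t,d[0]*c+d[1]*sn,-d[0]*sn+d[1]*c))
E
python3 arc.py -1 1
```

```text
t=9.95 tcp [ 0.5351 -0.1286  0.1435] psi 54.0 F [ 3.5  1.8 -9.3] w 0.0123 theta 0.480 radius 0.0878 (exp 0.0882)
0.590  tx -0.0097 tz -0.0009
0.700  tx -0.0191 tz -0.0032
0.810  tx -0.0282 tz -0.0065
0.920  tx -0.0368 tz -0.0109
1.030  tx -0.0450 tz -0.0161
```

Request:
apply_moves(deltas=[{"tx":-0.0097,"ty":0,"tz":-0.0009,"turn":-0.1,"gripper":0.0},{"tx":-0.0191,"ty":0,"tz":-0.0032,"turn":-0.2,"gripper":0.0},{"tx":-0.0282,"ty":0,"tz":-0.0065,"turn":-0.3,"gripper":0.0},{"tx":-0.0368,"ty":0,"tz":-0.0109,"turn":-0.4,"gripper":0.0},{"tx":-0.045,"ty":0,"tz":-0.0161,"turn":-0.5,"gripper":0.0}])

```text
time_s: 10.45
tcp_pos: [0.5214, -0.1744, 0.1436]
eef_rot: [-90.1, -0.1, 82.6]
contact_force: [2.6, 3.3, -7.5]
gripper_width: 0.0127
```

```bash
python3 arc.py -1 1
```

```text
t=10.45 tcp [ 0.5214 -0.1744  0.1436] psi 82.6 F [ 2.6  3.3 -7.5] w 0.0127 theta 1.028 radius 0.0886 (exp 0.0882)
1.138  tx -0.0095 tz -0.0021
1.248  tx -0.0188 tz -0.0049
1.358  tx -0.0277 tz -0.0087
1.468  tx -0.0362 tz -0.0134
1.578  tx -0.0441 tz -0.0191
```

Request:
apply_moves(deltas=[{"tx":-0.0095,"ty":0,"tz":-0.0021,"turn":-0.1,"gripper":0.0},{"tx":-0.0188,"ty":0,"tz":-0.0049,"turn":-0.2,"gripper":0.0},{"tx":-0.0277,"ty":0,"tz":-0.0087,"turn":-0.3,"gripper":0.0},{"tx":-0.0362,"ty":0,"tz":-0.0134,"turn":-0.4,"gripper":0.0},{"tx":-0.0441,"ty":0,"tz":-0.0191,"turn":-0.5,"gripper":0.0}])

```text
time_s: 10.95
tcp_pos: [0.5338, -0.2208, 0.1436]
eef_rot: [-90.0, -0.0, 111.2]
contact_force: [-0.2, 3.7, -3.4]
gripper_width: 0.0126
```

```bash
python3 arc.py -1 1
```

```text
t=10.95 tcp [ 0.5338 -0.2208  0.1436] psi 111.2 F [-0.2  3.7 -3.4] w 0.0126 theta 1.576 radius 0.0891 (exp 0.0882)
1.686  tx -0.0093 tz -0.0031
1.720  tx -0.0122 tz -0.0040
1.720  tx -0.0122 tz -0.0040
1.720  tx -0.0122 tz -0.0040
1.720  tx -0.0122 tz -0.0040
```

Request:
apply_moves(deltas=[{"tx":-0.009,"ty":0,"tz":-0.003,"turn":-0.1,"gripper":0.0},{"tx":-0.009,"ty":0,"tz":-0.003,"turn":-0.1,"gripper":0.032},{"tx":-0.009,"ty":0,"tz":-0.003,"turn":-0.1,"gripper":0.032},{"tx":-0.009,"ty":-0.03,"tz":-0.003,"turn":-0.1,"gripper":0.032},{"tx":-0.009,"ty":-0.07,"tz":-0.003,"turn":-0.1,"gripper":0.032}])

```text
time_s: 11.45
tcp_pos: [0.539, -0.2278, 0.2125]
eef_rot: [-89.9, -0.1, 116.6]
contact_force: [0.7, 0.3, 0.0]
gripper_width: 0.0315
```

```bash
python3 - <<'E'
from h import *
k=c2w([-.0078,.033]); print(k); go(*k,.215,90)
im,d=shot('top','t2')
cv2.imwrite('pics/t2z.png',cv2.resize(im[35:295,100:350,::-1],None,fx=2.3,fy=2.3,interpolation=cv2.INTER_CUBIC))
p=cloud('top',d); q=p.reshape(-1,3); m=(np.hypot(q[:,0]-k[0],q[:,1]-k[1])<.03)&(q[:,2]>.14)&(q[:,2]<.155); print(m.sum(), q[m].mean(0),q[m].min(0),q[m].max(0))
E
```

```text
[0.61267885 0.03340953]
t=11.45 tcp [ 0.539  -0.2278  0.2125] rpy [-8.9870e+01 -9.0000e-02  1.1658e+02] F [0.7 0.3 0. ] w 0.0315
  tx 0.2006 ty -0.0026 tz -0.1828 turn 0.464 | rows 5.4<stdin>:5: RuntimeWarning: Mean of empty slice.
  ret = um.true_divide(
Traceback (most recent call last):
ValueError: zero-size array to reduction operation minimum which has no identity
```

View pics/t2z.png

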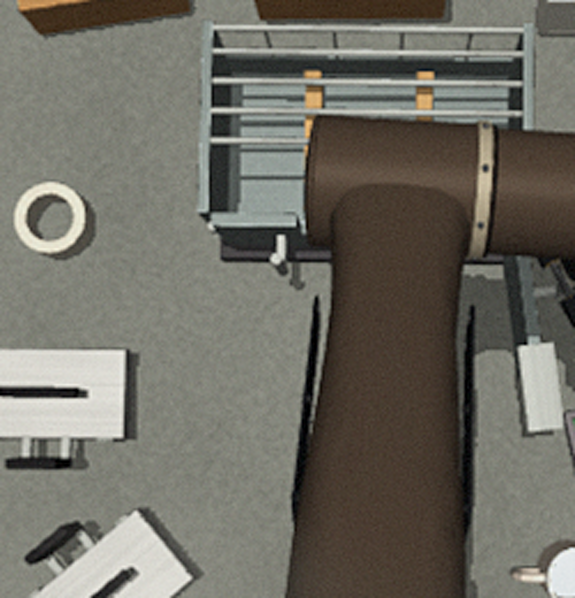

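Request:
apply_moves(deltas=[{"tx":0.2,"ty":-0.01,"tz":-0.183,"turn":0.464,"gripper":0.036},{"tx":0.2,"ty":-0.01,"tz":-0.183,"turn":0.464,"gripper":0.036},{"tx":0.2,"ty":-0.01,"tz":-0.183,"turn":0.464,"gripper":0.036},{"tx":0.2,"ty":-0.01,"tz":-0.183,"turn":0.464,"gripper":0.036},{"tx":0.2,"ty":-0.01,"tz":-0.183,"turn":0.464,"gripper":0.036}])

```text
time_s: 12.0
tcp_pos: [0.6056, 0.0049, 0.2229]
eef_rot: [-90.2, -0.0, 89.9]
contact_force: [0.3, -0.1, 0.0]
gripper_width: 0.0359
```

Request:
apply_moves(deltas=[{"tx":0.02,"ty":0,"tz":0,"turn":0,"gripper":0.036},{"tx":0.02,"ty":0,"tz":0,"turn":0,"gripper":0.036}])

```text
time_s: 12.2
tcp_pos: [0.6056, 0.0259, 0.2223]
eef_rot: [-90.1, -0.1, 90.2]
contact_force: [-0.3, -0.6, -0.8]
gripper_width: 0.036
```

```bash
python3 - <<'E'
from h import *
k=c2w([-.0078,.033]); go(*k,.138,90)
P=cpose('wrist');im,d=shot('wrist','w3')
q=cloud('wrist',d,P).reshape(-1,3); m=(np.hypot(q[:,0]-k[0],q[:,1]-k[1])<.03)&(q[:,2]>.142)&(q[:,2]<.158); print(m.sum())
if m.any(): print(q[m].mean(0),q[m].min(0),q[m].max(0))
print(proj('wrist',[[*k,.15]],P))
E
```

```text
t=12.20 tcp [0.6056 0.0259 0.2223] rpy [-9.012e+01 -5.000e-02  9.023e+01] F [-0.3 -0.6 -0.8] w 0.0360
  tx 0.0074 ty 0.0843 tz -0.0069 turn 0.004 | rows 1.7
595
[0.61228146 0.03030221 0.15102413] [0.60452316 0.01957763 0.14233258] [0.62011361 0.04386847 0.1531889 ]
[[252.97169414 219.93613446]]
```

View pics/w3.png

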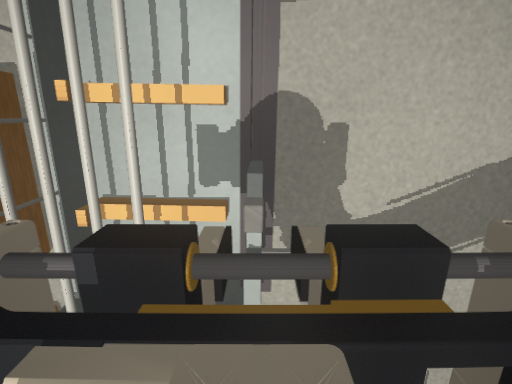

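Request:
apply_moves(deltas=[{"tx":0.007,"ty":0.01,"tz":-0.0067,"turn":0.0,"gripper":0.036},{"tx":0.007,"ty":0.05,"tz":-0.0067,"turn":0,"gripper":0.034},{"tx":0.007,"ty":0.084,"tz":-0.0067,"turn":0,"gripper":0.03},{"tx":0.007,"ty":0.084,"tz":-0.0067,"turn":0,"gripper":0.0},{"tx":0.007,"ty":0.084,"tz":-0.0067,"turn":0,"gripper":0.0}], newtons=40)

```text
time_s: 12.75
tcp_pos: [0.612, 0.0287, 0.1376]
eef_rot: [-90.0, 0.1, 90.1]
contact_force: [0.2, -0.0, 0.7]
gripper_width: 0.0192
```

Request:
apply_moves(deltas=[{"tx":0,"ty":0,"tz":0,"turn":0,"gripper":0.0},{"tx":0,"ty":0,"tz":0,"turn":0,"gripper":0.0}])

```text
time_s: 12.95
tcp_pos: [0.6124, 0.0291, 0.1389]
eef_rot: [-90.1, -0.0, 90.1]
contact_force: [0.2, -3.6, -1.7]
gripper_width: 0.0161
```

Request:
apply_moves(deltas=[{"tx":0,"ty":-0.006,"tz":0,"turn":0,"gripper":0.0},{"tx":0,"ty":-0.014,"tz":0,"turn":0,"gripper":0.0},{"tx":0,"ty":-0.022,"tz":0,"turn":0,"gripper":0.0},{"tx":0,"ty":-0.029,"tz":0,"turn":0,"gripper":0.0},{"tx":0,"ty":-0.033,"tz":0,"turn":0,"gripper":0.0}])

```text
time_s: 13.45
tcp_pos: [0.612, 0.0292, 0.1718]
eef_rot: [-90.1, -0.0, 90.1]
contact_force: [3.4, -4.3, -30.9]
gripper_width: 0.0158
```

Request:
apply_moves(deltas=[{"tx":0,"ty":0,"tz":0,"turn":0,"gripper":0.0}])

```text
time_s: 13.55
tcp_pos: [0.6119, 0.0292, 0.1715]
eef_rot: [-90.1, 0.0, 90.1]
contact_force: [2.8, -5.3, -4.4]
gripper_width: 0.0154
```

Request:
apply_moves(deltas=[{"tx":0,"ty":0,"tz":0,"turn":0,"gripper":0.034},{"tx":0,"ty":0,"tz":0,"turn":0,"gripper":0.034},{"tx":0,"ty":-0.04,"tz":0,"turn":0,"gripper":0.034},{"tx":0,"ty":-0.08,"tz":0,"turn":0,"gripper":0.034}])

```text
time_s: 13.95
tcp_pos: [0.6111, 0.0297, 0.2512]
eef_rot: [-89.9, 0.0, 90.2]
contact_force: [1.1, 0.7, 1.2]
gripper_width: 0.0333
```

```bash
python3 - <<'E'
from h import *
k=np.array([.6123,.032])
P=cpose('wrist');im,d=shot('wrist','w4')
q=cloud('wrist',d,P).reshape(-1,3); m=(np.hypot(q[:,0]-k[0],q[:,1]-k[1])<.02)&(q[:,2]>.16)&(q[:,2]<.2); print(m.sum())
if m.any(): print(np.percentile(q[m],[5,50,95],axis=0))
h=c2w([-.054,.100]); print(h); go(*h,.225,150)
E
```

```text
706
[[0.60490342 0.02001338 0.16666853]
 [0.6117786  0.02827402 0.18424779]
 [0.61861939 0.04162549 0.18553355]]
[0.56745424 0.10107174]
t=14.00 tcp [0.6146 0.0299 0.26  ] rpy [-9.057e+01 -4.000e-02  9.023e+01] F [ 2.4 -0.1  9.1] w 0.0336
  tx 0.0713 ty 0.0346 tz 0.0472 turn -1.043 | rows 7.0
```

View pics/w4.png

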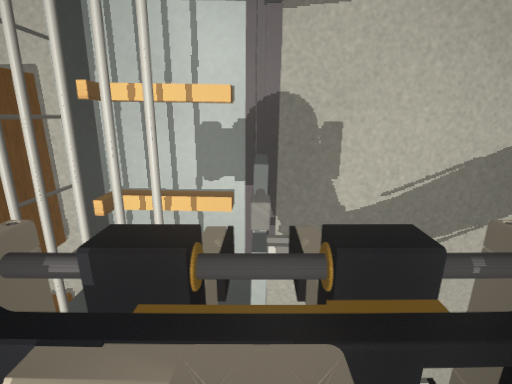

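Request:
apply_moves(deltas=[{"tx":0.071,"ty":0.02,"tz":0.045,"turn":-1.043,"gripper":0.036},{"tx":0.071,"ty":0.02,"tz":0.045,"turn":-1.043,"gripper":0.036},{"tx":0.071,"ty":0.02,"tz":0.045,"turn":-1.043,"gripper":0.036},{"tx":0.071,"ty":0.02,"tz":0.045,"turn":-1.043,"gripper":0.036},{"tx":0.071,"ty":0.02,"tz":0.045,"turn":-1.043,"gripper":0.036}])

```text
time_s: 14.5
tcp_pos: [0.5665, 0.1014, 0.2313]
eef_rot: [-90.1, 0.0, 133.5]
contact_force: [-0.0, -0.5, 0.1]
gripper_width: 0.0361
```

Request:
apply_moves(deltas=[{"tx":0,"ty":0,"tz":0,"turn":-0.29,"gripper":0.036},{"tx":0,"ty":0,"tz":0,"turn":-0.29,"gripper":0.036},{"tx":0,"ty":0,"tz":0,"turn":-0.29,"gripper":0.036}])

```text
time_s: 14.8
tcp_pos: [0.5667, 0.1009, 0.2311]
eef_rot: [-90.1, 0.0, 149.9]
contact_force: [-0.6, 0.3, 0.7]
gripper_width: 0.0359
```

```bash
python3 - <<'E'
from h import *
h=c2w([-.054,.100]); go(*h,.148,150)
P=cpose('wrist');im,d=shot('wrist','w5')
p=cloud('wrist',d,P);m=(np.hypot(p[...,0]-h[0],p[...,1]-h[1])<.03)&(p[...,2]>.152)&(p[...,2]<.167);print(m.sum(),p[m].mean(0) if m.any() else '')
print(proj('wrist',[[*h,.16]],P))
E
```

```text
t=14.80 tcp [0.5667 0.1009 0.2311] rpy [-9.0070e+01  3.0000e-02  1.4986e+02] F [-0.6  0.3  0.7] w 0.0359
  tx -0.0005 ty 0.0831 tz -0.0004 turn -0.002 | rows 1.7
223 [0.56904072 0.09927501 0.15896882]
[[260.7277426  211.34588507]]
```

View pics/w5.png

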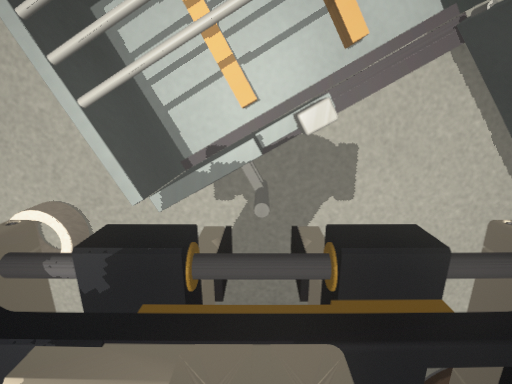

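Bar top at (261,211), exactly where predicted and between the fingers. Grasp it.

Request:
apply_moves(deltas=[{"tx":0,"ty":0.02,"tz":0,"turn":0,"gripper":0.034},{"tx":0,"ty":0.06,"tz":0,"turn":0,"gripper":0.032},{"tx":0,"ty":0.083,"tz":0,"turn":0,"gripper":0.025},{"tx":0,"ty":0.083,"tz":0,"turn":0,"gripper":0.0},{"tx":0,"ty":0.083,"tz":0,"turn":0,"gripper":0.0}], newtons=15)

```text
time_s: 15.35
tcp_pos: [0.567, 0.1006, 0.1482]
eef_rot: [-90.0, 0.0, 149.6]
contact_force: [0.4, 0.4, 1.1]
gripper_width: 0.0146
```

Request:
apply_moves(deltas=[{"tx":0,"ty":0,"tz":0,"turn":0,"gripper":0.0}])

```text
time_s: 15.45
tcp_pos: [0.567, 0.1007, 0.1485]
eef_rot: [-90.1, 0.0, 149.6]
contact_force: [1.1, -0.3, -3.3]
gripper_width: 0.0124
```

```bash
python3 arc.py -1 -1
```

```text
t=15.45 tcp [0.567  0.1007 0.1485] psi 149.6 F [ 1.1 -0.3 -3.3] w 0.0124 theta 0.001 radius 0.0888 (exp 0.0882)
0.111  tx 0.0096 tz -0.0015
0.221  tx 0.0191 tz -0.0035
0.331  tx 0.0284 tz -0.0065
0.441  tx 0.0372 tz -0.0105
0.551  tx 0.0455 tz -0.0154
```

Request:
apply_moves(deltas=[{"tx":0.0096,"ty":0,"tz":-0.0015,"turn":0.1,"gripper":0.0},{"tx":0.0191,"ty":0,"tz":-0.0035,"turn":0.2,"gripper":0.0},{"tx":0.0284,"ty":0,"tz":-0.0065,"turn":0.3,"gripper":0.0},{"tx":0.0372,"ty":0,"tz":-0.0105,"turn":0.4,"gripper":0.0},{"tx":0.0455,"ty":0,"tz":-0.0154,"turn":0.5,"gripper":0.0}])

```text
time_s: 15.95
tcp_pos: [0.5354, 0.1368, 0.1485]
eef_rot: [-90.1, 0.0, 120.7]
contact_force: [3.8, -2.5, -8.2]
gripper_width: 0.0126
```

```bash
python3 arc.py -1 -1
```

```text
t=15.95 tcp [0.5354 0.1368 0.1485] psi 120.7 F [ 3.8 -2.5 -8.2] w 0.0126 theta 0.550 radius 0.0885 (exp 0.0882)
0.660  tx 0.0096 tz -0.0016
0.770  tx 0.0190 tz -0.0040
0.880  tx 0.0281 tz -0.0074
0.990  tx 0.0367 tz -0.0118
1.100  tx 0.0448 tz -0.0172
```

Request:
apply_moves(deltas=[{"tx":0.0096,"ty":0,"tz":-0.0016,"turn":0.1,"gripper":0.0},{"tx":0.019,"ty":0,"tz":-0.004,"turn":0.2,"gripper":0.0},{"tx":0.0281,"ty":0,"tz":-0.0074,"turn":0.3,"gripper":0.0},{"tx":0.0367,"ty":0,"tz":-0.0118,"turn":0.4,"gripper":0.0},{"tx":0.0448,"ty":0,"tz":-0.0172,"turn":0.5,"gripper":0.0}])

```text
time_s: 16.45
tcp_pos: [0.5275, 0.184, 0.1486]
eef_rot: [-90.1, -0.0, 92.1]
contact_force: [6.2, -3.7, -8.7]
gripper_width: 0.0125
```

```bash
python3 arc.py -1 -1
```

```text
t=16.45 tcp [0.5275 0.184  0.1486] psi 92.1 F [ 6.2 -3.7 -8.7] w 0.0125 theta 1.100 radius 0.0880 (exp 0.0882)
1.210  tx 0.0096 tz -0.0016
1.320  tx 0.0188 tz -0.0044
1.430  tx 0.0277 tz -0.0083
1.540  tx 0.0361 tz -0.0131
1.650  tx 0.0440 tz -0.0189
```

Request:
apply_moves(deltas=[{"tx":0.0096,"ty":0,"tz":-0.0016,"turn":0.1,"gripper":0.0},{"tx":0.0188,"ty":0,"tz":-0.0044,"turn":0.2,"gripper":0.0},{"tx":0.0277,"ty":0,"tz":-0.0083,"turn":0.3,"gripper":0.0},{"tx":0.0361,"ty":0,"tz":-0.0131,"turn":0.4,"gripper":0.0},{"tx":0.044,"ty":0,"tz":-0.0189,"turn":0.5,"gripper":0.0}])

```text
time_s: 16.95
tcp_pos: [0.5448, 0.2276, 0.1486]
eef_rot: [-90.1, 0.0, 63.4]
contact_force: [6.9, -10.0, -5.5]
gripper_width: 0.0126
```

```bash
python3 arc.py 1.61 -1
```

```text
t=16.95 tcp [0.5448 0.2276 0.1486] psi 63.4 F [  6.9 -10.   -5.5] w 0.0126 theta 1.641 radius 0.0875 (exp 0.0882)
1.720  tx 0.0070 tz -0.0007
1.720  tx 0.0070 tz -0.0007
1.720  tx 0.0070 tz -0.0007
1.720  tx 0.0070 tz -0.0007
1.720  tx 0.0070 tz -0.0007
```

Request:
apply_moves(deltas=[{"tx":0.005,"ty":0,"tz":-0.0005,"turn":0.06,"gripper":0.0},{"tx":0.005,"ty":0,"tz":-0.0005,"turn":0.06,"gripper":0.032},{"tx":0.005,"ty":0,"tz":-0.0005,"turn":0.06,"gripper":0.032},{"tx":0.005,"ty":-0.03,"tz":-0.0005,"turn":0.06,"gripper":0.032},{"tx":0.005,"ty":-0.075,"tz":-0.0005,"turn":0.06,"gripper":0.04}])

```text
time_s: 17.45
tcp_pos: [0.5451, 0.2324, 0.2219]
eef_rot: [-89.9, 0.2, 60.3]
contact_force: [1.4, 0.9, -0.1]
gripper_width: 0.0354
```

```bash
python3 - <<'E'
from h import *
im,d=shot('top','t3')
cv2.imwrite('pics/t3z.png',cv2.resize(im[35:295,50:350,::-1],None,fx=2.2,fy=2.2,interpolation=cv2.INTER_CUBIC))
p=cloud('top',d); z=p[...,2]
def box(x0,x1,y0,y1,zl,zh): return (p[...,0]>x0)&(p[...,0]<x1)&(p[...,1]>y0)&(p[...,1]<y1)&(z>zl)&(z<zh)
for nm,b,zp in (('lid',(.355,.49,.27,.51,.044,.056),.05),('carry',(.39,.45,.32,.46,.08,.1),.091),('pull',(.31,.36,.34,.45,.097,.112),.105)):
    m=box(*b); v,u=np.where(m); Q=onplane('top',np.c_[u,v],zp)[:,:2]
    rc=cv2.minAreaRect((Q*1000).astype(np.float32)); pr=np.linalg.svd(Q-Q.mean(0),full_matrices=False)[2][0]
    print(nm,len(u),rc,Q.mean(0),np.degrees(np.arctan2(pr[1],pr[0])))
go(.336,.39,.2,90)
E
```

```text
lid 2377 ((416.4863586425781, 390.4892883300781), (191.17552185058594, 118.71113586425781), 89.90056610107422) [0.41973557 0.3915216 ] -92.41229472263561
carry 141 ((421.6138000488281, 390.06658935546875), (96.27050018310547, 8.219796180725098), 89.92731475830078) [0.42158236 0.38973728] -90.05546776879017
pull 101 ((336.1183166503906, 390.3695373535156), (59.664798736572266, 10.726859092712402), 89.96483612060547) [0.33667415 0.38886753] -91.96891812853562
t=17.50 tcp [0.5491 0.2342 0.2323] rpy [-90.33  -0.47  60.42] F [ 3.7  0.9 10.1] w 0.0372
  tx 0.0300 ty 0.0311 tz 0.2624 turn -0.516 | rows 5.3
```

View pics/t3z.png

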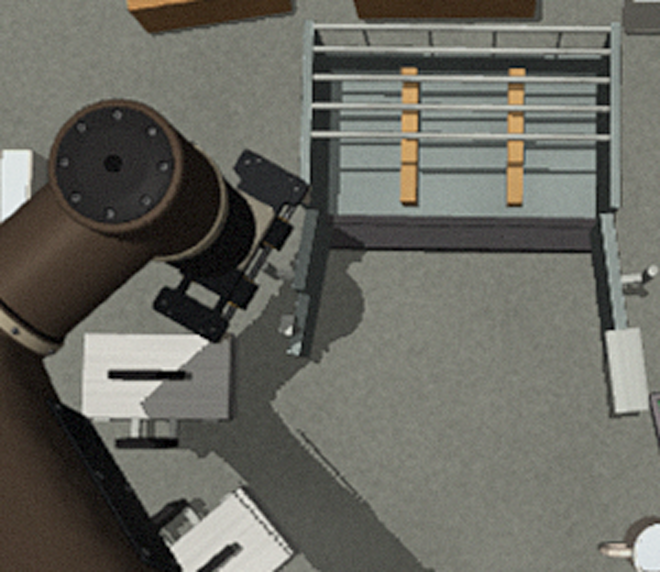

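Request:
apply_moves(deltas=[{"tx":0.03,"ty":0.01,"tz":0.262,"turn":-0.516,"gripper":0.034},{"tx":0.03,"ty":0.01,"tz":0.262,"turn":-0.516,"gripper":0.034},{"tx":0.03,"ty":0.01,"tz":0.262,"turn":-0.516,"gripper":0.034},{"tx":0.03,"ty":0.01,"tz":0.262,"turn":-0.516,"gripper":0.034},{"tx":0.03,"ty":0.01,"tz":0.262,"turn":-0.516,"gripper":0.034}])

```text
time_s: 18.0
tcp_pos: [0.3432, 0.3819, 0.2144]
eef_rot: [-90.1, -0.2, 90.0]
contact_force: [-0.6, 2.6, -0.7]
gripper_width: 0.0342
```

```bash
python3 - <<'E'
from h import *
go(.3363,.390,.2,90)
E
```

```text
t=18.00 tcp [0.3432 0.3819 0.2144] rpy [-90.07  -0.18  90.03] F [-0.6  2.6 -0.7] w 0.0342
  tx 0.0080 ty 0.0144 tz 0.0069 turn 0.001 | rows 0.4
```

Request:
apply_moves(deltas=[{"tx":0.008,"ty":0.014,"tz":0.007,"turn":0,"gripper":0.034},{"tx":0.008,"ty":0.014,"tz":0.007,"turn":0,"gripper":0.034}])

```text
time_s: 18.2
tcp_pos: [0.3359, 0.3897, 0.1989]
eef_rot: [-90.0, -0.1, 90.1]
contact_force: [-0.2, 0.1, 0.3]
gripper_width: 0.0342
```

```bash
python3 - <<'E'
from h import *
go(.3363,.390,.088,90)
P=cpose('wrist');im,d=shot('wrist','w6')
p=cloud('wrist',d,P);z=p[...,2]
def box(x0,x1,y0,y1,zl,zh): return (p[...,0]>x0)&(p[...,0]<x1)&(p[...,1]>y0)&(p[...,1]<y1)&(z>zl)&(z<zh)
for nm,b,zp in (('carry',(.39,.45,.32,.46,.085,.096),.091),('pull',(.31,.36,.33,.45,.1,.11),.105),('lid',(.36,.5,.24,.6,.045,.055),.05)):
    m=box(*b); v,u=np.where(m)
    if len(u)<10: continue
    Q=onplane('wrist',np.c_[u,v],zp,P)[:,:2]
    f=np.polyfit(Q[:,1],Q[:,0],1);print(nm,len(u),Q.min(0),Q.max(0),Q.mean(0),'yaw',-np.degrees(np.arctan(f[0])))
print(proj('wrist',[[.3363,.39,.105]],P))
E
```

```text
t=18.20 tcp [0.3359 0.3897 0.1989] rpy [-8.998e+01 -5.000e-02  9.009e+01] F [-0.2  0.1  0.3] w 0.0342
  tx 0.0001 ty 0.1109 tz -0.0005 turn 0.002 | rows 2.2
carry 1053 [0.41306448 0.34398636] [0.42659993 0.4139042 ] [0.41980684 0.37788832] yaw -0.5221159006543238
pull 862 [0.33010697 0.36193443] [0.3416311  0.42097563] [0.33603982 0.39026072] yaw -0.561124806907705
lid 12287 [0.36004975 0.29658804] [0.47532698 0.46525322] [0.41772506 0.35816439] yaw 2.455387575600907
[[260.89278264 203.46948838]]
```

View pics/w6.png

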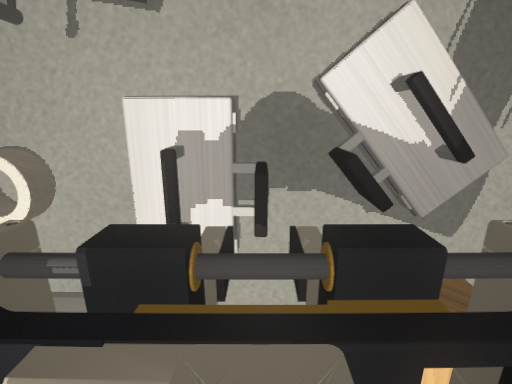

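Request:
apply_moves(deltas=[{"tx":0,"ty":0.04,"tz":0,"turn":0.01,"gripper":0.034},{"tx":0,"ty":0.085,"tz":0,"turn":0.01,"gripper":0.034},{"tx":0,"ty":0.111,"tz":0,"turn":0.01,"gripper":0.03},{"tx":0,"ty":0.111,"tz":0,"turn":0.01,"gripper":0.0},{"tx":0,"ty":0.111,"tz":0,"turn":0.01,"gripper":0.0}], newtons=60)

```text
time_s: 18.75
tcp_pos: [0.3389, 0.3887, 0.089]
eef_rot: [-90.0, -0.0, 89.3]
contact_force: [-0.2, 1.1, -0.0]
gripper_width: 0.0196
```

Request:
apply_moves(deltas=[{"tx":0,"ty":0,"tz":0,"turn":0,"gripper":0.0},{"tx":0,"ty":0,"tz":0,"turn":0,"gripper":0.0},{"tx":0,"ty":0,"tz":0,"turn":0,"gripper":0.0}])

```text
time_s: 19.05
tcp_pos: [0.3383, 0.3893, 0.0894]
eef_rot: [-90.1, -0.1, 89.3]
contact_force: [-1.2, -1.3, 4.6]
gripper_width: 0.0116
```

Request:
apply_moves(deltas=[{"tx":0,"ty":-0.01,"tz":0,"turn":0,"gripper":0.0},{"tx":0,"ty":-0.03,"tz":0,"turn":0,"gripper":0.0},{"tx":0,"ty":-0.06,"tz":0,"turn":0,"gripper":0.0},{"tx":0,"ty":-0.1,"tz":0,"turn":0,"gripper":0.0},{"tx":0,"ty":-0.14,"tz":0,"turn":0,"gripper":0.0}])

```text
time_s: 19.55
tcp_pos: [0.3374, 0.3878, 0.2297]
eef_rot: [-90.0, 0.1, 89.3]
contact_force: [1.1, 1.5, -3.5]
gripper_width: 0.0116
```

```bash
python3 - <<'E'
from h import *
s=r.get_state(); print(s['contact_force'],s['moment'],s['gripper_width'])
go(.43,.0,.31,89.17)
im,d=shot('top','t4')
p=cloud('top',d); z=p[...,2]
P0=s['tcp_pos']
m=(abs(p[...,0]-(P0[0]+.085))<.05)&(abs(p[...,1]-P0[1])<.085)&(z>.15)&(z<.23)
Q=p[m]; A=np.c_[Q[:,:2]-Q[:,:2].mean(0),np.ones(len(Q))]; 
k=np.ones(len(Q),bool)
for _ in range(6):
    c=np.linalg.lstsq(A[k],Q[k,2],rcond=None)[0]; e=abs(Q[:,2]-A@c); k=e<.004
print('lid',k.sum(),Q[k].mean(0),'slope x deg %.2f y %.2f'%tuple(np.degrees(np.arctan(c[:2]))), 'expected lid z',P0[2]+.002-.04)
cv2.imwrite('pics/t4z.png',im[100:330,50:350,::-1])
E
```

```text
[ 1.06680227  1.46850531 -3.52347469] [ 0.39617713  0.14948283 -0.00327076] 0.01158709357121025
t=19.55 tcp [0.3374 0.3878 0.2297] rpy [-8.996e+01  5.000e-02  8.931e+01] F [ 1.1  1.5 -3.5] w 0.0116
  tx -0.3867 ty -0.0800 tz -0.0973 turn 0.002 | rows 8.1
lid 1597 [0.42988659 0.3665719  0.19002003] slope x deg -0.39 y -0.01 expected lid z 0.19169539694922166
```

View pics/t4z.png

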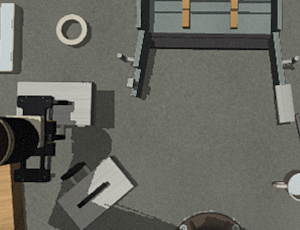

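```bash
python3 - <<'E'
from h import *
t=c2w([.035,0]); print('final pull',t)
go(.46,.0015,.31,89.17)
E
```

```text
final pull [ 6.54996328e-01 -2.07000415e-04]
t=19.60 tcp [0.3395 0.3905 0.2372] rpy [-90.31  -0.44  89.39] F [-0.5  4.6  3.7] w 0.0115
  tx -0.3871 ty -0.0750 tz -0.1250 turn 0.004 | rows 8.3
```

Request:
apply_moves(deltas=[{"tx":0.0,"ty":-0.04,"tz":-0.01,"turn":0,"gripper":0.0},{"tx":-0.02,"ty":-0.08,"tz":-0.03,"turn":0,"gripper":0.0},{"tx":-0.06,"ty":-0.085,"tz":-0.05,"turn":0,"gripper":0.0},{"tx":-0.1,"ty":-0.085,"tz":-0.065,"turn":0,"gripper":0.0},{"tx":-0.14,"ty":-0.085,"tz":-0.08,"turn":0,"gripper":0.0}])

```text
time_s: 20.1
tcp_pos: [0.4159, 0.2458, 0.3135]
eef_rot: [-90.0, -0.0, 89.3]
contact_force: [2.5, -0.5, -4.8]
gripper_width: 0.0115
```

```bash
python3 - <<'E'
from h import *
go(.46,.0015,.31,89.17)
E
```

```text
t=20.10 tcp [0.4159 0.2458 0.3135] rpy [-8.999e+01 -4.000e-02  8.934e+01] F [ 2.5 -0.5 -4.8] w 0.0115
  tx -0.2438 ty 0.0033 tz -0.0469 turn 0.003 | rows 5.0
```

Request:
apply_moves(deltas=[{"tx":-0.045,"ty":0,"tz":-0.01,"turn":0.003,"gripper":0.0},{"tx":-0.09,"ty":0,"tz":-0.02,"turn":0.003,"gripper":0.0},{"tx":-0.135,"ty":0,"tz":-0.03,"turn":0.003,"gripper":0.0},{"tx":-0.18,"ty":0,"tz":-0.04,"turn":0.003,"gripper":0.0},{"tx":-0.215,"ty":0,"tz":-0.047,"turn":0.003,"gripper":0.0}])

```text
time_s: 20.6
tcp_pos: [0.4598, 0.0296, 0.3134]
eef_rot: [-90.0, -0.0, 89.1]
contact_force: [2.0, 0.6, -3.8]
gripper_width: 0.0117
```

```bash
python3 - <<'E'
from h import *
go(.46,.0025,.14,89.17)
E
```

```text
t=20.60 tcp [0.4598 0.0296 0.3134] rpy [-8.999e+01 -1.000e-02  8.910e+01] F [ 2.   0.6 -3.8] w 0.0117
  tx -0.0271 ty 0.1733 tz -0.0006 turn -0.001 | rows 3.5
```

Request:
apply_moves(deltas=[{"tx":-0.027,"ty":0.01,"tz":-0.0006,"turn":0,"gripper":0.0},{"tx":-0.027,"ty":0.05,"tz":-0.0006,"turn":0,"gripper":0.0},{"tx":-0.027,"ty":0.095,"tz":-0.0006,"turn":0,"gripper":0.0},{"tx":-0.027,"ty":0.14,"tz":-0.0006,"turn":0,"gripper":0.0},{"tx":-0.027,"ty":0.17,"tz":-0.0006,"turn":0,"gripper":0.0}])

```text
time_s: 21.1
tcp_pos: [0.4586, 0.0042, 0.1405]
eef_rot: [-89.8, 0.0, 89.1]
contact_force: [-0.6, -0.3, -4.4]
gripper_width: 0.0117
```

```bash
python3 - <<'E'
from h import *
go(.46,.0025,.139,89.17)
P=cpose('wrist');im,d=shot('wrist','w7'); s=r.get_state()
im2,d2=shot('top','t5'); shot('scene','s5')
p=cloud('top',d2); z=p[...,2]; P0=s['tcp_pos']
m=(p[...,0]>P0[0]+.02)&(p[...,0]<P0[0]+.15)&(abs(p[...,1])<.13)&(z>.085)&(z<.115); 
cv2.imwrite('pics/t5z.png',cv2.resize(np.where(m[...,None],(0,0,255),im2[:,:,::-1]).astype(np.uint8)[35:225,170:350],None,fx=3,fy=3))
E
```

```text
t=21.10 tcp [0.4586 0.0042 0.1405] rpy [-8.982e+01  4.000e-02  8.908e+01] F [-0.6 -0.3 -4.4] w 0.0117
  tx -0.0017 ty 0.0015 tz -0.0014 turn -0.002 | rows 0.1
```

View pics/t5z.png

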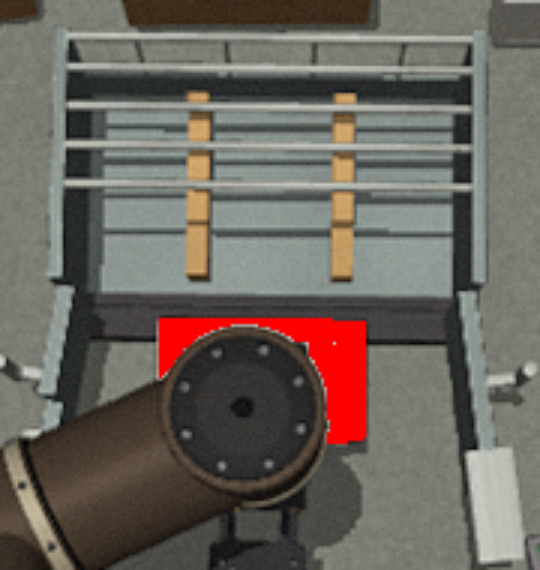

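View pics/w7.png

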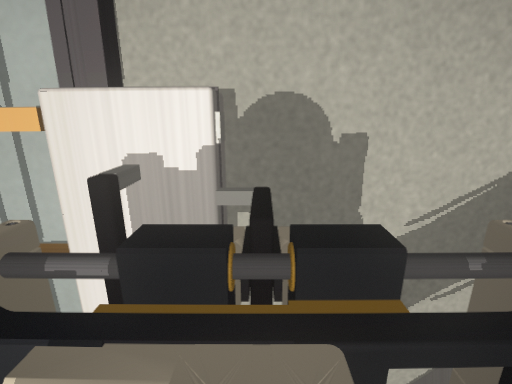

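View pics/s5.png

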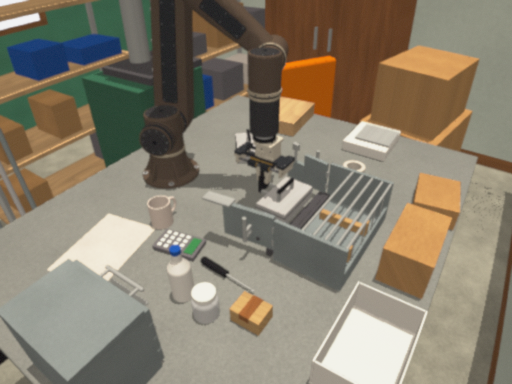

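```bash
cat > meas.py <<'E'
from h import *
import sys
def meas(tag,zl,tcp):
    d=np.load(f'pics/{tag}_d.npy'); p=cloud('top',d); z=p[...,2]
    m=(p[...,0]>tcp[0]+.02)&(p[...,0]<tcp[0]+.16)&(abs(p[...,1])<.13)&(abs(z-zl)<.012)
    B=[];L=[];Rr=[]
    us=np.where(m.sum(0)>3)[0]
    for u in us[3:-3]: B.append((u,np.where(m[:,u])[0].min()-.5))
    vs=np.where(m.sum(1)>5)[0]
    for v in vs[3:-3]:
        q=np.where(m[v])[0]; L.append((q.min()-.5,v)); Rr.append((q.max()+.5,v))
    B,L,Rr=[onplane('top',np.array(a),zl)[:,:2] for a in (B,L,Rr)]
    def fit(a,ax,extreme=None):
        k=np.ones(len(a),bool)
        med=np.median(a[:,1-ax]); k=abs(a[:,1-ax]-med)<.006
        for _ in range(4):
            f=np.polyfit(a[k,ax],a[k,1-ax],1); k=abs(a[:,1-ax]-np.polyval(f,a[:,ax]))<.002
        return f,k.sum(),a[k].mean(0)
    for n,a,ax in (('back',B,1),('left',L,0),('right',Rr,0)):
        f,c,mn=fit(a,ax); print(n,'n',c,'yaw %.2f'%np.degrees(np.arctan(f[0])*(-1 if ax==1 else 1)),'mean',mn.round(4))
if __name__=='__main__': meas(sys.argv[1],float(sys.argv[2]),[float(sys.argv[3])])
E
python3 meas.py t5 0.1015 0.4586
python3 -c "
import numpy as np
from h import *
p=cloud('top',np.load('pics/t5_d.npy'));z=p[...,2];m=(p[...,0]>.5)&(p[...,0]<.6)&(abs(p[...,1])<.1)&(abs(z-.1)<.012)
Q=p[m];c=np.linalg.lstsq(np.c_[Q[:,:2],np.ones(len(Q))],Q[:,2],rcond=None)[0];print(Q.mean(0),np.degrees(c[:2]))
go(.46,0,.139,89.17)"
```

```text
back n 45 yaw -0.77 mean [ 0.5951 -0.0008]
left n 18 yaw 5.72 mean [ 0.5158 -0.0535]
right n 36 yaw -0.31 mean [ 0.5377 -0.0888]
[ 0.56334716 -0.02356064  0.09593454] [-0.67481982 -0.12229154]
t=21.25 tcp [0.4594 0.0044 0.1421] rpy [-89.77   0.11  89.14] F [ 0.6  0.2 -3. ] w 0.0117
  tx -0.0044 ty 0.0031 tz -0.0007 turn -0.001 | rows 0.1
```

```bash
python3 - <<'E'
from h import *
p=cloud('top',np.load('pics/t5_d.npy'));z=p[...,2]
m=(p[...,0]>.48)&(p[...,0]<.62)&(abs(p[...,1])<.13)&(abs(z-.1)<.014)
vs=np.where(m.sum(1)>20)[0]
for v in vs[:26]:
    q=np.where(m[v])[0]; a=onplane('top',[[q.min()-.5,v],[q.max()+.5,v]],.0965)[:,:2]; print(v,q.min(),q.max(),a.round(4).tolist(),'mid %.4f w %.4f'%(a[:,1].mean(),a[0,1]-a[1,1]))
E
```

```text
141 223 280 [[0.5954, 0.1], [0.595, -0.0592]] mid 0.0204 w 0.1592
142 223 291 [[0.5927, 0.1], [0.5921, -0.0893]] mid 0.0053 w 0.1893
143 223 291 [[0.5899, 0.1], [0.5894, -0.0893]] mid 0.0053 w 0.1893
144 223 291 [[0.5871, 0.1], [0.5866, -0.0893]] mid 0.0053 w 0.1892
145 223 291 [[0.5844, 0.0999], [0.5838, -0.0893]] mid 0.0053 w 0.1892
146 223 291 [[0.5816, 0.0999], [0.5811, -0.0893]] mid 0.0053 w 0.1892
147 223 291 [[0.5788, 0.0999], [0.5783, -0.0892]] mid 0.0053 w 0.1892
148 223 291 [[0.576, 0.0999], [0.5755, -0.0892]] mid 0.0053 w 0.1891
149 223 291 [[0.5733, 0.0999], [0.5728, -0.0892]] mid 0.0053 w 0.1891
150 223 291 [[0.5705, 0.0999], [0.57, -0.0892]] mid 0.0053 w 0.1891
151 223 291 [[0.5677, 0.0999], [0.5672, -0.0892]] mid 0.0053 w 0.1890
152 223 291 [[0.565, 0.0998], [0.5645, -0.0892]] mid 0.0053 w 0.1890
153 223 291 [[0.5622, 0.0998], [0.5617, -0.0891]] mid 0.0053 w 0.1890
154 223 291 [[0.5595, 0.0998], [0.559, -0.0891]] mid 0.0053 w 0.1889
155 223 291 [[0.5567, 0.0998], [0.5562, -0.0891]] mid 0.0053 w 0.1889
156 223 291 [[0.5539, 0.0998], [0.5534, -0.0891]] mid 0.0053 w 0.1889
```

Request:
apply_moves(deltas=[{"tx":-0.004,"ty":0,"tz":-0.015,"turn":0,"gripper":0.0},{"tx":-0.004,"ty":0,"tz":-0.045,"turn":0,"gripper":0.0},{"tx":-0.004,"ty":0,"tz":-0.075,"turn":0,"gripper":0.0},{"tx":-0.004,"ty":0,"tz":-0.105,"turn":0,"gripper":0.0},{"tx":-0.004,"ty":0,"tz":-0.12,"turn":0,"gripper":0.0}])

```text
time_s: 21.75
tcp_pos: [0.5852, -0.0007, 0.1457]
eef_rot: [-90.3, -0.0, 89.2]
contact_force: [0.5, 0.4, -4.0]
gripper_width: 0.0116
```

```bash
python3 - <<'E'
from h import *
s=r.get_state(); go(.658,-.003,.139,89.17)
im2,d2=shot('top','t6'); 
cv2.imwrite('pics/t6z.png',cv2.resize(im2[35:225,170:350,::-1],None,fx=3,fy=3,interpolation=cv2.INTER_CUBIC))
p=cloud('top',d2);z=p[...,2]
m=(p[...,0]>.57)&(p[...,0]<.73)&(abs(p[...,1])<.12)&(abs(z-.0965)<.012)
for v in np.where(m.sum(1)>20)[0][:26]:
    q=np.where(m[v])[0]; a=onplane('top',[[q.min()-.5,v],[q.max()+.5,v]],.0965)[:,:2]; print(v,q.min(),q.max(),a.round(4).tolist(),'mid %.4f'%(a[:,1].mean()))
Q=p[m];c=np.linalg.lstsq(np.c_[Q[:,:2],np.ones(len(Q))],Q[:,2],rcond=None)[0];print(Q.mean(0),np.degrees(c[:2]))
E
```

```text
t=21.75 tcp [ 0.5852 -0.0007  0.1457] rpy [-9.028e+01 -3.000e-02  8.917e+01] F [ 0.5  0.4 -4. ] w 0.0116
  tx -0.0013 ty 0.0070 tz -0.0728 turn 0.000 | rows 1.5
[ 0.65821131 -0.0746603   0.1047496 ] [1.41145673 0.91807729]
```

View pics/t6z.png

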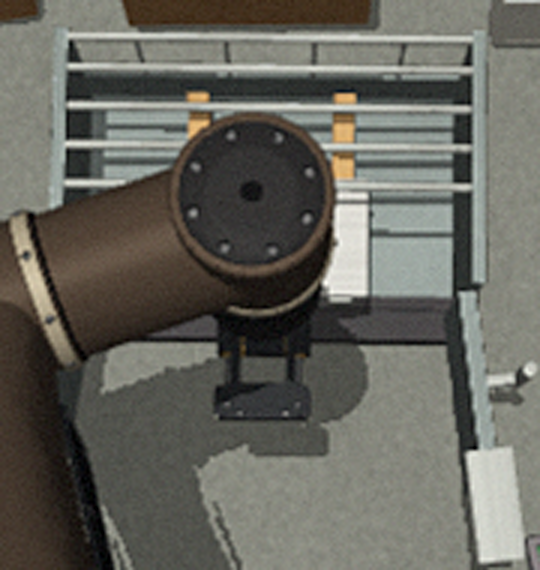

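Request:
apply_moves(deltas=[{"tx":0,"ty":0,"tz":0,"turn":0,"gripper":0.0}])

```text
time_s: 21.9
tcp_pos: [0.583, -0.0008, 0.1448]
eef_rot: [-90.2, -0.0, 89.1]
contact_force: [-0.8, -0.1, -3.6]
gripper_width: 0.0116
```

```bash
python3 - <<'E'
from h import *
s=r.get_state(); go(.658,-.003,.139,89.17)
im2,d2=shot('top','t7'); 
p=cloud('top',d2);z=p[...,2]
m=(p[...,0]>.6)&(p[...,0]<.72)&(p[...,1]>-.1)&(p[...,1]<-.06)&(abs(z-.1)<.014)
Q=p[m];print(m.sum(),np.median(Q[:,2]));zz=np.median(Q[:,2])
for v in np.where(m.sum(1)>4)[0]:
    q=np.where(m[v])[0]; a=onplane('top',[[q.max()+.5,v]],zz)[:,:2]; print(v,q.min(),q.max(),a.round(4).tolist(),z[v,q.max()-4:q.max()+3].round(3))
E
```

```text
t=21.90 tcp [ 0.583  -0.0008  0.1448] rpy [-9.016e+01 -3.000e-02  8.913e+01] F [-0.8 -0.1 -3.6] w 0.0116
  tx -0.0011 ty 0.0060 tz -0.0750 turn -0.001 | rows 1.5
444 0.10504176118396336
98 282 293 [[0.7124, -0.095]] [0.11  0.111 0.103 0.101 0.093 0.004 0.007]
99 282 293 [[0.7096, -0.095]] [0.11  0.107 0.106 0.106 0.089 0.007 0.006]
100 282 293 [[0.7068, -0.095]] [0.104 0.106 1.347 0.11  0.093 0.002 0.004]
101 282 293 [[0.704, -0.0949]] [0.106 0.104 0.105 0.109 0.087 0.003 0.001]
102 282 293 [[0.7013, -0.0949]] [0.105 0.106 0.104 0.106 0.09  0.003 0.007]
103 282 293 [[0.6985, -0.0949]] [0.107 0.105 1.347 0.104 0.091 0.006 0.003]
104 282 293 [[0.6957, -0.0949]] [ 0.101  0.106  0.107  0.1    0.088  0.007 -0.002]
105 282 293 [[0.6929, -0.0949]] [0.104 0.11  0.106 0.102 0.091 0.008 0.011]
106 282 293 [[0.6901, -0.0949]] [0.105 0.105 0.106 0.105 0.09  0.001 0.004]
107 282 293 [[0.6873, -0.0948]] [0.111 0.106 0.103 0.106 0.088 0.007 0.003]
108 282 293 [[0.6846, -0.0948]] [0.11  0.105 0.107 0.109 0.088 0.006 0.001]
109 282 293 [[0.6818, -0.0948]] [0.107 0.113 0.108 0.108 0.091 0.009 0.007]
1
[... 1349 characters left out ...]
07 0.009]
128 281 292 [[0.6292, -0.0918]] [0.103 0.101 0.11  0.109 0.103 0.011 0.008]
129 281 292 [[0.6264, -0.0918]] [0.106 0.107 0.106 0.102 0.106 0.007 0.003]
130 281 292 [[0.6236, -0.0918]] [ 0.103  0.105  0.104  0.107  0.108  0.005 -0.001]
131 281 292 [[0.6209, -0.0917]] [0.106 0.109 0.103 0.103 0.103 0.006 0.008]
132 281 292 [[0.6181, -0.0917]] [0.105 0.104 0.108 0.103 0.103 0.005 0.006]
133 281 292 [[0.6154, -0.0917]] [0.103 0.107 0.106 0.104 0.106 0.028 0.03 ]
134 281 292 [[0.6126, -0.0917]] [0.102 0.103 0.101 0.104 0.108 0.03  0.029]
135 281 292 [[0.6098, -0.0917]] [0.089 0.089 0.096 0.094 0.091 0.032 0.028]
136 281 286 [[0.6071, -0.0753]] [0.091 0.087 0.091 0.091 0.093 0.079 0.077]
```

Request:
apply_moves(deltas=[{"tx":0,"ty":0.004,"tz":0,"turn":0,"gripper":0.0},{"tx":-0.002,"ty":0.008,"tz":-0.005,"turn":0,"gripper":0.0},{"tx":-0.002,"ty":0.008,"tz":-0.025,"turn":0,"gripper":0.0},{"tx":-0.002,"ty":0.008,"tz":-0.045,"turn":0,"gripper":0.0},{"tx":-0.002,"ty":0.008,"tz":-0.0625,"turn":0,"gripper":0.0}])

```text
time_s: 22.45
tcp_pos: [0.644, -0.0038, 0.1351]
eef_rot: [-90.0, 0.0, 89.2]
contact_force: [0.3, 0.1, -3.4]
gripper_width: 0.0113
```

Request:
apply_moves(deltas=[{"tx":0,"ty":0,"tz":-0.008,"turn":0,"gripper":0.0},{"tx":0,"ty":0,"tz":-0.012,"turn":0,"gripper":0.0},{"tx":0,"ty":0,"tz":-0.012,"turn":0,"gripper":0.0}])

```text
time_s: 22.75
tcp_pos: [0.6549, -0.0039, 0.1346]
eef_rot: [-90.0, 0.0, 89.1]
contact_force: [0.4, -0.7, -2.9]
gripper_width: 0.0117
```

```bash
python3 - <<'E'
from h import *
s=r.get_state(); go(.6575,-.0039,.127,89.17)
im2,d2=shot('top','t8'); shot('scene','s8')
cv2.imwrite('pics/t8z.png',cv2.resize(im2[35:225,170:350,::-1],None,fx=3,fy=3,interpolation=cv2.INTER_CUBIC))
p=cloud('top',d2);z=p[...,2]
m=(p[...,0]>.66)&(p[...,0]<.82)&(p[...,1]>-.11)&(p[...,1]<-.06)&(abs(z-.097)<.012)
Q=p[m];print(m.sum(),np.median(Q[:,2]));zz=np.median(Q[:,2])
for v in np.where(m.sum(1)>4)[0]:
    q=np.where(m[v])[0]; a=onplane('top',[[q.max()+.5,v]],zz)[:,:2]; print(v,q.min(),q.max(),a.round(4).tolist(),z[v,q.max()-3:q.max()+3].round(3))
E
```

```text
t=22.75 tcp [ 0.6549 -0.0039  0.1346] rpy [-8.996e+01  1.000e-02  8.913e+01] F [ 0.4 -0.7 -2.9] w 0.0117
  tx 0.0001 ty 0.0076 tz -0.0026 turn -0.001 | rows 0.2
397 0.09470447890214873
72 283 293 [[0.7887, -0.096]] [0.095 0.096 0.098 0.097 0.004 0.149]
73 283 293 [[0.7858, -0.096]] [ 0.094  0.096  0.094  0.092  0.006 -0.   ]
74 283 293 [[0.783, -0.096]] [0.098 0.094 0.095 0.092 0.012 0.01 ]
75 283 293 [[0.7802, -0.0959]] [0.098 0.093 0.093 0.091 0.005 0.01 ]
76 283 293 [[0.7773, -0.0959]] [0.094 0.094 0.09  0.096 0.006 0.006]
77 283 293 [[0.7745, -0.0959]] [0.099 0.094 0.093 0.097 0.005 0.01 ]
78 283 293 [[0.7717, -0.0959]] [0.094 0.096 0.096 0.097 0.005 0.004]
79 283 293 [[0.7688, -0.0959]] [0.091 0.095 0.095 0.093 0.002 0.004]
80 283 293 [[0.766, -0.0959]] [0.095 0.09  0.096 0.095 0.007 0.007]
81 284 293 [[0.7632, -0.0958]] [0.098 0.096 0.097 0.096 0.    0.006]
85 283 293 [[0.7519, -0.0958]] [0.098 0.094 0.093 0.099 0.009 0.006]
86 283 293 [[0.7491, -0.0958]] [0.094 0.094 0.099 0.092 0.007 0.011]
87 282 293 [[0.7462, -0.0958]] [0.098 0.092 0.097 0.099 0.004 0.002]
88 282 293 [[0.74
[... 675 characters left out ...]
07]
101 281 293 [[0.7068, -0.0955]] [0.097 0.099 0.096 0.094 0.009 0.007]
102 281 293 [[0.704, -0.0955]] [0.091 0.101 0.096 0.094 0.011 0.001]
103 281 293 [[0.7012, -0.0955]] [0.092 0.098 0.092 0.093 0.012 0.002]
104 281 293 [[0.6984, -0.0955]] [0.098 0.092 0.092 0.096 0.005 0.013]
105 281 293 [[0.6956, -0.0955]] [0.097 0.095 0.098 0.101 0.006 0.003]
106 281 293 [[0.6928, -0.0955]] [0.094 0.093 0.098 0.095 0.006 0.009]
107 281 293 [[0.69, -0.0954]] [0.097 0.096 0.094 0.097 0.005 0.003]
108 281 293 [[0.6872, -0.0954]] [0.097 0.095 0.095 0.095 0.004 0.006]
109 281 293 [[0.6844, -0.0954]] [0.095 0.092 0.095 0.091 0.007 0.004]
110 281 292 [[0.6816, -0.0926]] [0.085 0.085 0.087 0.086 0.081 0.008]
```

View pics/t8z.png

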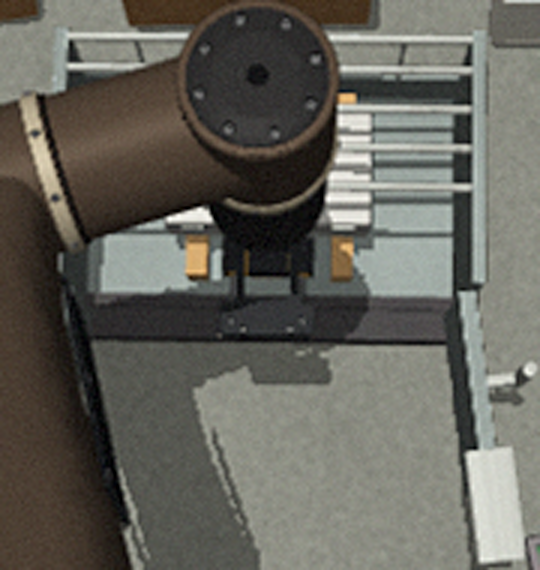

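```bash
python3 - <<'E'
from h import *
d=np.load('pics/t8_d.npy');p=cloud('top',d);z=p[...,2]
m=(p[...,0]>.66)&(p[...,0]<.82)&(p[...,1]<.11)&(p[...,1]>.06)&(abs(z-.0947)<.012)
for v in np.where(m.sum(1)>3)[0]:
    q=np.where(m[v])[0]; a=onplane('top',[[q.min()-.5,v]],.0947)[:,:2]; print(v,q.min(),q.max(),a.round(4).tolist(),z[v,q.min()-3:q.min()+3].round(3))
# bgr intensities subpixel edges
im=cv2.imread('pics/t8.png').astype(int).sum(2)//3
for v in (103,105,107,108): print(v,im[v,222:230],im[v,289:297])
E
```

```text
105 232 237 [[0.6963, 0.0758]] [0.493 0.49  0.486 0.098 0.09  0.094]
106 228 237 [[0.6935, 0.0869]] [0.492 0.494 0.488 0.099 0.094 0.095]
107 225 237 [[0.6907, 0.0952]] [0.495 0.491 0.487 0.095 0.097 0.093]
108 225 237 [[0.6879, 0.0951]] [0.002 0.005 0.006 0.092 0.096 0.092]
109 226 237 [[0.6851, 0.0924]] [0.003 0.009 0.081 0.088 0.087 0.088]
110 227 237 [[0.6823, 0.0896]] [0.    0.08  0.08  0.084 0.079 0.082]
103 [44 42 33 36 32 37 33 24] [117 116 119 120  88 104 148 146]
105 [31 26 26 25 16 12  3 10] [208 204 208 201 140 119 172 170]
107 [  7  28  59 142 227 223 232 249] [224 224 229 217 145 114 170 162]
108 [114 145 139 171 235 221 219 217] [233 232 233 224 156 116 176 166]
```

Request:
apply_moves(deltas=[{"tx":-0.0005,"ty":0.002,"tz":-0.002,"turn":0,"gripper":0.0},{"tx":-0.0005,"ty":0.004,"tz":-0.002,"turn":0,"gripper":0.0},{"tx":-0.0005,"ty":0.006,"tz":-0.002,"turn":0,"gripper":0.0},{"tx":-0.0005,"ty":0.007,"tz":-0.002,"turn":0,"gripper":0.0},{"tx":-0.0005,"ty":0.007,"tz":-0.002,"turn":0,"gripper":0.0}])

```text
time_s: 23.35
tcp_pos: [0.6569, -0.0044, 0.1277]
eef_rot: [-90.0, 0.0, 89.1]
contact_force: [-0.4, -0.3, -3.7]
gripper_width: 0.0118
```

Request:
apply_moves(deltas=[{"tx":0,"ty":0.001,"tz":0,"turn":0,"gripper":0.0},{"tx":0,"ty":0.001,"tz":0,"turn":0,"gripper":0.0}])

```text
time_s: 23.55
tcp_pos: [0.6571, -0.0044, 0.1269]
eef_rot: [-90.0, 0.0, 89.1]
contact_force: [-0.8, -0.5, -3.9]
gripper_width: 0.012
```

Request:
apply_moves(deltas=[{"tx":0,"ty":0.001,"tz":0,"turn":0,"gripper":0.0},{"tx":0,"ty":0.001,"tz":0,"turn":0,"gripper":0.0}])

```text
time_s: 23.75
tcp_pos: [0.6573, -0.0044, 0.126]
eef_rot: [-90.0, -0.0, 89.1]
contact_force: [0.5, 0.8, -3.4]
gripper_width: 0.0113
```

Request:
apply_moves(deltas=[{"tx":0,"ty":0.001,"tz":0,"turn":0,"gripper":0.0},{"tx":0,"ty":0.001,"tz":0,"turn":0,"gripper":0.0}])

```text
time_s: 23.95
tcp_pos: [0.6573, -0.0045, 0.1255]
eef_rot: [-90.0, 0.0, 89.1]
contact_force: [-2.2, -1.4, 1.2]
gripper_width: 0.0117
```

Request:
apply_moves(deltas=[{"tx":0,"ty":0,"tz":0,"turn":0,"gripper":0.026},{"tx":0,"ty":0,"tz":0,"turn":0,"gripper":0.026},{"tx":0,"ty":-0.015,"tz":0,"turn":0,"gripper":0.026},{"tx":0,"ty":-0.06,"tz":0,"turn":0,"gripper":0.026},{"tx":0,"ty":-0.11,"tz":0,"turn":0,"gripper":0.026}])

```text
time_s: 24.45
tcp_pos: [0.6565, -0.0045, 0.2348]
eef_rot: [-89.8, 0.0, 89.1]
contact_force: [1.1, 0.7, 0.8]
gripper_width: 0.0261
```

Request:
apply_moves(deltas=[{"tx":0.03,"ty":-0.04,"tz":0.05,"turn":0,"gripper":0.026},{"tx":0.08,"ty":-0.04,"tz":0.08,"turn":0,"gripper":0.026},{"tx":0.13,"ty":-0.04,"tz":0.09,"turn":0,"gripper":0.026},{"tx":0.18,"ty":-0.04,"tz":0.1,"turn":0,"gripper":0.026},{"tx":0.22,"ty":-0.04,"tz":0.1,"turn":0,"gripper":0.026}])

```text
time_s: 24.95
tcp_pos: [0.5607, 0.2046, 0.2765]
eef_rot: [-90.1, -0.1, 89.1]
contact_force: [1.3, -0.2, 0.4]
gripper_width: 0.0263
```

Request:
apply_moves(deltas=[{"tx":0.05,"ty":0,"tz":0.03,"turn":0,"gripper":0.026},{"tx":0.1,"ty":0,"tz":0.05,"turn":0,"gripper":0.026},{"tx":0.15,"ty":0,"tz":0.05,"turn":0,"gripper":0.026},{"tx":0.18,"ty":0,"tz":0.05,"turn":0,"gripper":0.026},{"tx":0.18,"ty":0,"tz":0.05,"turn":0,"gripper":0.026}])

```text
time_s: 25.45
tcp_pos: [0.5137, 0.3885, 0.2741]
eef_rot: [-90.0, -0.0, 89.4]
contact_force: [-0.2, -0.2, -0.5]
gripper_width: 0.0259
```

```bash
python3 - <<'E'
from h import *
im,d=shot('top','t9'); shot('scene','s9')
cv2.imwrite('pics/t9z.png',cv2.resize(im[35:225,170:350,::-1],None,fx=3.1,fy=3.1,interpolation=cv2.INTER_CUBIC))
p=cloud('top',d);z=p[...,2]
def box(x0,x1,y0,y1,zl,zh): return (p[...,0]>x0)&(p[...,0]<x1)&(p[...,1]>y0)&(p[...,1]<y1)&(z>zl)&(z<zh)
for nm,b,zp in (('lid',(.67,.81,-.12,.12,.076,.096),.086),('carry',(.72,.76,-.07,.07,.112,.134),.127),('pull',(.63,.68,-.05,.05,.13,.15),.141)):
    m=box(*b); v,u=np.where(m); Q=onplane('top',np.c_[u,v],zp)[:,:2]
    rc=cv2.minAreaRect((Q*1000).astype(np.float32)); f=np.polyfit(Q[:,1],Q[:,0],1)
    print(nm,len(u),[np.round(a,1) for a in rc],Q.mean(0).round(4),'ptp',Q.min(0).round(4),Q.max(0).round(4),'cup mean',w2c(Q.mean(0)).round(4),'yaw %.2f'%-np.degrees(np.arctan(f[0])))
    if nm=='lid':
        q=p[m]; c=np.linalg.lstsq(np.c_[q[:,:2]-q[:,:2].mean(0),np.ones(len(q))],q[:,2],rcond=None)[0]; print('plane',np.degrees(c[:2]).round(2),c[2])
E
```

```text
lid 2058 [array([735.3,  -1.1]), array([187.4, 113.6]), np.float64(89.7)] [ 0.7371 -0.0016] ptp [ 0.6784 -0.0951] [0.7925 0.0923] cup mean [ 0.1171 -0.0002] yaw -0.41
plane [0.5 0.1] 0.08581180595068297
carry 130 [array([738.3,  -0.8]), array([91.8,  8.3]), np.float64(89.7)] [ 0.7384 -0.0029] ptp [ 0.7339 -0.0467] [0.7426 0.0451] cup mean [ 0.1185 -0.0015] yaw -0.99
pull 118 [array([655.5,  -1.1]), array([58.5, 13.5]), np.float64(89.8)] [ 0.6565 -0.0008] ptp [ 0.6487 -0.0303] [0.6623 0.0282] cup mean [ 0.0365 -0.0006] yaw -0.48
```

View pics/t9z.png

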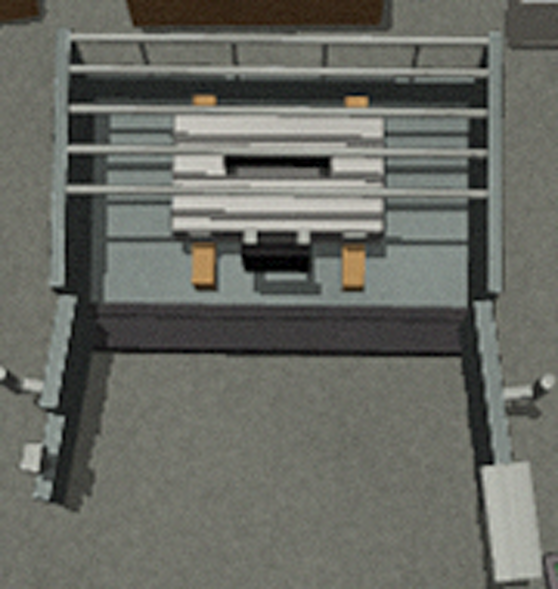

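View pics/s9.png

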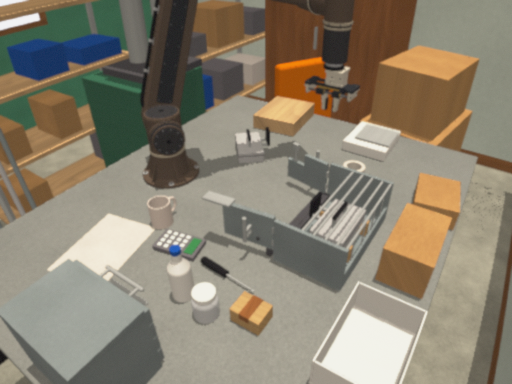

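```bash
python3 - <<'E'
from h import *
a=cv2.imread('pics/top0.png').astype(int);b=cv2.imread('pics/t9.png').astype(int)
D=(abs(a-b).max(2)>60).astype(np.uint8)
for n,(x0,x1,y0,y1) in dict(calc=(343,388,207,265),spray=(410,440,172,200),jar=(408,440,138,167),block=(385,415,96,133),tape=(104,140,112,148),driver=(362,380,130,200),case2=(105,186,255,330)).items(): print(n,D[y0:y1,x0:x1].mean().round(3))
s=r.get_state(); print(s['time_s'],s['contact_force'],abs(s['qd']).max()); print(r.close_job())
E
```

```text
calc 0.005
spray 0.0
jar 0.0
block 0.0
tape 0.0
driver 0.0
case2 0.17
25.55 [ 0.23924788 -1.4907332   0.23529785] 1.6007626724530502
the job is handed in; nothing more can be done
None
```

The case is stowed in the cupboard on the runners with its pull facing out, and both doors stand wide open. I handed the job in at about 25.6 s of the 72 s allowed.

**What I did, in order:**
1. I lifted the right-hand case by its carrying handle, turned it half round and set it on free bench near (0.42, 0.39).
2. I opened the right-hand door to about 1.68 rad.
3. I raised the flush bolt by about 34 mm.
4. I opened the left-hand door to about 1.69 rad.
5. I took the case by its upright pull, slid it in under the wires, lowered it onto the runners and moved the arm clear.

**Last checks, from the top camera:**
- **Height and level:** the lid is at 86 mm, as it should be with the case on the runner tops. It is within about 0.5° of level.
- **Position:** sideways it is within about 1.5 mm of centre. It sits 117 to 121 mm inside the opening, against a target of 120 mm; the spread is about one camera pixel.
- **Squareness:** yaw readings ran from -0.4° to -1.0°, against the cupboard's -0.8°. They disagree by about half a degree, at the limit of the camera's resolution.
- **Front opening:** the pull lies about 36 mm inside it.
- **Bystanders:** the calculator, spray bottle, jar, block, tape and screwdriver show no movement.
- **Second case:** the picture around the look-alike case changed by 17%, unlike the other objects. I put that down to the arm's shadow in the first picture, because nothing touched it, but I did not check its position separately.

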